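# Set out the guest laundry supplies

### The arm

A 6-joint arm with a two-finger parallel gripper is mounted at the origin on the work surface. World frame = base frame: x ahead of the robot, y to its left, z up, the work surface at z = 0. Lengths are in m, angles in rad, forces in N, time in s.
With the tool pointing down it reaches from about 0.25 to 0.775 m from the base axis. Payload 4 kg.
Tool frame: the origin (TCP) lies at the very end of the fingers, on their centre line; the grasp point (between the pads) lies 19 mm behind it; z points along the fingers, y is the line along which they close (so a half turn about z gives the same grasp; the last joint's range is limited). The gripper opens to 85 mm and grips with 20 to 120 N. Pads are 22 mm wide; open, the fingers measure 114 mm over their backs; the gripper's body (76 mm by 85 mm) begins 54 mm behind the grasp point. The pads swing forward as they close: fully open they stand 13 mm farther back than shut.
Start: joints at [1.169, 0.087, 1.371, -0, 1.684, -0.103], TCP at [0.162, 0.526, 0.231] pointing down, gripper open.
Joint ranges: [-3.1, 3.1], [-0.76, 2.03], [0.27, 2.55], [-1.08, 4.22], [0.17, 2.65], [-2.57, 2.57]. Speed limits (rad/s): [2.79, 2.79, 3.14, 3.14, 3.14, 3.14].

### API

Orientations are given as [roll, pitch, yaw] about the fixed x, y, z axes, in that order (R = Rz(yaw) Ry(pitch) Rx(roll)).
In Python, from plant import env gives the robot as it stands.
- The arm moves only by the tool move_arm, never from a script. Its argument "deltas" is a list of rows, each an object of numbers: "ax", "ay", "az": the turn, a rotation vector about the tool's x, y, z in degrees; "tx", "ty", "tz": the shift along the tool's x, y, z in m; "claw": the closure, from 0 (fully open) to 1 (shut). A call has 1 to 10 rows; each row is the pose to reach, as a shift and turn from the pose commanded when the call began, along the tool's axes at that moment; what a row does not reach only later rows make up. A row lasts 1/10 s, in which the tool goes at most 50 mm and 8.59 degrees, less where a joint would pass 70% of its speed; a pose out of reach is approached as far as the arm can. A call with a gripper value outside its range is refused whole. The fingers move at their own pace and stop on an object; "squeeze" is the grip in N (left out, the last holds). Time passes only in rows, so rows that repeat a pose let the fingers close. It gives the time, the measured TCP pose, the force, the opening and the grip force at its end, in the units of the state.
- env.sense(): the state, without advancing time (a new reading comes with each control period).
- env.grab_frame(name): name is "side" or "top" or "wrist"; returns (picture, depth): 400x640x3 uint8, red, green, blue; 400x640 float32, m along the optical axis (not along the pixel's ray), 0 where there is no reading.
- env.camera_params(name): a dict with "fx", "fy", "cx", "cy" (pixels), "distortion" ([k1, k2, p1, p2, k3] as OpenCV has them; the pictures are not rectified), "rvec" (rotation vector, rad) and "tvec" (3), from world to camera coordinates, as OpenCV has them. Camera axes: x right, y down, z forward; pixel columns grow to the right and rows downward; lengths in m; the calibration is good to about 2 mm. A picture is of the moment at which its call begins: read the wrist's pose just before it. camera_params takes no time and is no camera call; for the wrist camera it gives the pose at the moment of the call.
- env.finish_job(): hands the job in; it is judged then, once.
The state is a dict: "time": time; "qpos": joint angles; "joint_velocities": joint speeds; "joint_torque": joint torques, N m; "tool_pos": TCP position; "orientation": TCP orientation; "contact_force": force on the tool from outside, world axes, zero at the start; "ft_torque": the same for the moment, N m; "grip_width": finger opening in m; "grip_force": force on a finger pad.
Only numpy, scipy, OpenCV 4.12 (cv2) and the standard library are available. Lean on these libraries where they do the work, as an engineer would, in place of code of your own. Each camera call takes 0.05 s, during which the arm holds its last target. There are 200 camera calls.

### The job

Set out the supplies on the laundry counter for the next guest. On the long tray with three round pads, each thing in the middle of its pad: the tall detergent bottle stands on the left pad as the robot faces it, the short softener bottle on the right pad, the stain-remover tub between them, and the dosing cup upside down (as it already stands) on the middle of the tub's lid. On the other tray lay the clothes brush, bristles down, in the middle of the front strip pad and along it, in front of the spray can; leave the spray can and the coffee cup where they stand and knock nothing over.

Things in the scene. Friction and masses are not known exactly. Their poses are not given: they have to be found in the camera images.
- wash_tray: Long brown wood tray, fixed, 102 (its x) by 280 mm (its y), rim 13 mm high. Three round black pads, 80 mm across, tops 8 mm above the counter, centred at x = 0, y = +90 (left), 0, -90 mm. Origin: centre of its underside; x points away from the robot, y left. Things on it leave room for fingers in front and behind, not between. Nothing near trays or supplies is taller than 175 mm.
- finish_tray: Shorter, deeper brown wood tray, fixed, 220 mm along its y, from x = -40 to +165 mm, rim 13 mm high. Origin: on the counter, under the middle of the front strip pad (black, 56 mm in x by 165 mm in y, top 8 mm above the counter), the brush's place. x points away from the robot, y left. A wider pad farther back carries the spray can.
- detergent: Tall round amber-brown bottle with kraft label, 64 mm across and 175 mm high, loose, upright, 0.25 to 0.5 kg. Black cap on top 40 mm across and 26 mm high (149 to 175 mm up), a good grip; the shoulder below it is full width 121 mm up. Origin: centre of its underside; z up.
- softener: Short bottle of the same make, 64 mm across and 120 mm high, loose, upright, 0.17 to 0.35 kg. Black cap 40 mm across and 26 mm high (94 to 120 mm up); the shoulder below it is full width 66 mm up. Origin: centre of its underside; z up.
- tub: Squat white stain-remover tub with kraft label and a flat aluminium lid, 75 mm high, loose, upright, 0.17 to 0.35 kg. Lid 66 mm across and 20 mm high (55 to 75 mm up), body 62 mm across. Origin: centre of its underside; z up.
- dosing_cup: Small grey plastic measuring cup standing mouth down, 45 mm high, 54 mm across at the 4 mm lip at the bottom, tapering from 52 to 47 mm at the top, loose, 0.03 kg. Origin: centre of its underside (the mouth); z up, towards its closed end.
- clothes_brush: Clothes brush lying bristles down: oval wooden back 44 mm wide (its x) and 140 mm long (its y), 18 to 34 mm up, on a block of dark bristles 34 by 118 mm and 18 mm high; rigid, loose, 0.12 kg. Origin: centre of its underside (bristle tips); z up. Both ends are alike.
- spray_can: Metal spray can with white cap, 50 mm across and 148 mm high, loose, standing on the rear pad of the finish_tray 110 to 125 mm behind the middle of the strip pad. To be left alone. Origin: centre of its underside.
- coffee_cup: Paper coffee cup with black lid, 83 mm across and 99 mm high, loose, standing to the left of the supplies. To be left alone. Origin: centre of its underside.
Things that resemble listed ones, but are neither listed nor needed, are in the scene too. What is shaped like the clothes_brush but blue or turquoise is not meant.

How it is judged:
By the outcome, as a careful person would: the job done as asked, in the order asked, and still so for the second after the job is handed in, with the robot touching nothing.
It also fails if it takes over 125 s, if anything falls off the work surface, if the arm or the gripper's body presses on something with over 40 N, if the wrist force passes 120 N, or if a joint passes its speed limit or range.

## Working session

There is one attempt and no reset: what is moved stays moved. The work goes in short steps, Python scripts to look and compute and a tool call to move; the robot and the scene stay as the last step left them, time stands still between calls to the robot, and variables do not carry over. Pictures are saved under pics/ and viewed, at most 14 in all, crops included, and the job is handed in when it is done.

Besides the shell and the picture viewer there is one more tool, called after "Call:" by a JSON object that holds its "op" and its "data", one argument or row to a line. move_arm: Moves the arm, as the interface text tells. Its arguments: {"type":"object","properties":{"deltas":{"type":"array"},"squeeze":{"type":"number"}},"required":["deltas"]}

```bash
ls; mkdir -p pics
python3 - <<'E'
from plant import env
import cv2,numpy as np
print(env.sense())
for n in ("top","side"):
    p,d=env.grab_frame(n); cv2.imwrite(f"pics/{n}0.png",p[:,:,::-1]); np.savez(f"{n}0.npz",p=p,d=d)
    print(n,env.camera_params(n), (d>0).mean())
E
```

```text
pics
{'time': 0.0, 'qpos': array([ 1.16890015e+00,  8.79902202e-02,  1.37232543e+00,  1.60934126e-05,
        1.68361106e+00, -1.03082054e-01]), 'joint_velocities': array([ 0.00016802, -0.00029861,  0.00057366,  0.00052689,  0.00103312,
       -0.00109948]), 'joint_torque': array([-5.01077757e-04, -3.51858938e+01, -3.13276613e+01, -2.25181057e-04,
        1.07344877e-02,  2.16203333e-06]), 'tool_pos': array([0.16169744, 0.52514716, 0.23008379]), 'orientation': array([-3.13927263e+00, -2.56083511e-04,  2.84278003e+00]), 'contact_force': array([ 0.07328583,  0.02589697, -0.7774956 ]), 'ft_torque': array([-0.01646172, -0.00276548,  0.00175305]), 'grip_force': 0.0, 'grip_width': 0.08540801809935716}
top {'fx': 512.7098759507659, 'fy': 512.7098759507659, 'cx': 323.5472822681979, 'cy': 200.89730456560875, 'distortion': array([-0.07511937,  0.        ,  0.        ,  0.        ,  0.        ]), 'rvec': array([ 2.14636277, -2.09571788,  0.20204259]), 'tvec': array([-0.00941   ,  0.5083925 ,  1.55789967])} 0.99590234375
side {'fx': 451.3508419345878, 'fy': 451.3508419345878, 'cx': 320.5179392077774, 'cy': 193.02957585268956, 'distortion': array([-0.00995555,  0.        ,  0.        ,  0.        ,  0.        ]), 'rvec': array([ 2.29649516, -0.34787142,  0.12343235]), 'tvec': array([-0.50598252,  0.13970302,  1.25204511])} 0.99608984375
```

View pics/top0.png

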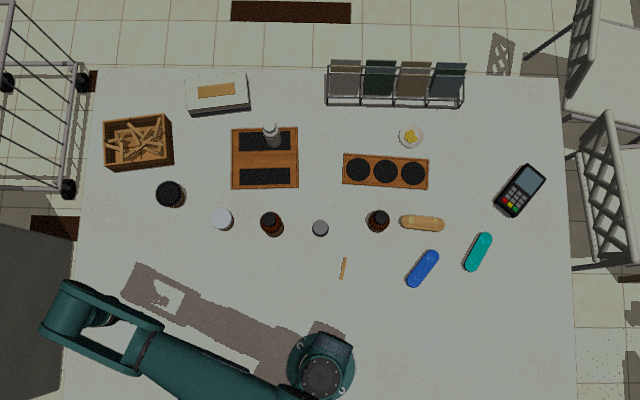

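View pics/side0.png

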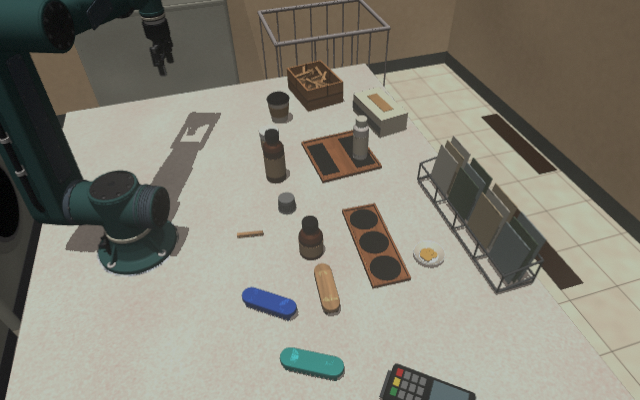

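Top view: tub (221,219), detergent (271,224), dosing cup (320,228), softener (378,220), wooden brush (422,223), wash_tray (386,171), finish_tray (265,158), coffee cup (171,194); blue and teal brushes are decoys. The side view agrees, with the tub partly hidden behind the detergent.

```bash
cat > h.py <<'E'
import cv2,numpy as np
from plant import env
def cam(c):
    R=cv2.Rodrigues(np.array(c["rvec"]))[0]; t=np.array(c["tvec"])
    K=np.array([[c["fx"],0,c["cx"]],[0,c["fy"],c["cy"]],[0,0,1.]]); return R,t,K,np.array(c["distortion"])
def rays(c,uv):
    R,t,K,D=cam(c); n=cv2.undistortPoints(np.float64(uv).reshape(-1,1,2),K,D)[:,0]
    return -R.T@t, np.c_[n,np.ones(len(n))]@R      # camera centre, world dirs with depth 1
def onplane(c,uv,z):
    o,d=rays(c,uv); return o+d*((z-o[2])/d[:,2])[:,None]
def cloud(c,dep):
    v,u=np.mgrid[:dep.shape[0],:dep.shape[1]]
    o,d=rays(c,np.c_[u.ravel(),v.ravel()]); P=o+d*dep.ravel()[:,None]; P[dep.ravel()==0]=np.nan
    return P.reshape(*dep.shape,3)
def tri(c1,p1,c2,p2):
    (o1,d1),(o2,d2)=rays(c1,[p1]),rays(c2,[p2]); a,b=d1[0],d2[0]
    s=np.linalg.lstsq(np.c_[a,-b],o2-o1,rcond=None)[0]; A,B=o1+s[0]*a,o2+s[1]*b
    return (A+B)/2,np.linalg.norm(A-B)
def proj(c,P):
    R,t,K,D=cam(c); return cv2.projectPoints(np.float64(P).reshape(-1,1,3),cv2.Rodrigues(R)[0],t,K,D)[0][:,0]
E
python3 - <<'E'
from h import *
C={}
for n in("top","side"):
    f=np.load(n+"0.npz"); c=env.camera_params(n); P=cloud(c,f["d"]); z=P[...,2]
    X,Y=P[...,0],P[...,1]
    tab=(X>.2)&(X<.75)&(Y>-.45)&(Y<.45)&(abs(z)<.01); print(n,"table z",np.nanmedian(z[tab]))
    C[n]=(c,f["p"],P)
    m=((z>.018)&(X>.33)&(X<.8)&(Y>-.5)&(Y<.5)).astype(np.uint8)
    k,L,st,ce=cv2.connectedComponentsWithStats(m)
    for i in range(1,k):
        if st[i,4]<40: continue
        q=P[L==i]; zt=np.percentile(q[:,2],93); t=q[q[:,2]>zt-.006]
        lo,hi=np.percentile(t[:,:2],2,0),np.percentile(t[:,:2],98,0)
        print(ce[i].round(),st[i,4],"top z %.3f"%zt,"mean",t[:,:2].mean(0).round(4),"size",(hi-lo).round(3),"rng mid",((hi+lo)/2).round(4))
c,p,P=C["top"]
hsv=cv2.cvtColor(p,cv2.COLOR_RGB2HSV)
# black pads
m=((hsv[...,2]<60)).astype(np.uint8)
k,L,st,ce=cv2.connectedComponentsWithStats(m)
for i in range(1,k):
    if 300<st[i,4]<2000 and 100<ce[i][1]<210: print("pad?",ce[i].round(1),st[i],onplane(c,[ce[i]],.008).round(4), "z",np.nanmedian(P[L==i][:,2]).round(4))
b=cv2.inRange(hsv,(5,60,60),(25,255,255)); 
k,L,st,ce=cv2.connectedComponentsWithStats(b)
for i in range(1,k):
    if st[i,4]>100:
        q=cv2.minAreaRect(np.argwhere(L==i)[:,::-1].astype(np.float32)); print("wood",ce[i].round(1),st[i,4],[np.round(v,1) for v in q])
E
```

```text
top table z 0.00022727651409226723
[197. 111.] 152 top z 0.076 mean [0.7967 0.4256] size [0.007 0.046] rng mid [0.7961 0.4247]
[271. 133.] 363 top z 0.158 mean [0.7141 0.1728] size [0.032 0.033] rng mid [0.7142 0.1737]
[172. 195.] 502 top z 0.103 mean [0.5121 0.474 ] size [0.062 0.051] rng mid [0.512  0.4735]
[221. 219.] 413 top z 0.079 mean [0.4433 0.3192] size [0.056 0.058] rng mid [0.4419 0.32  ]
[271. 223.] 455 top z 0.177 mean [0.4287 0.16  ] size [0.036 0.034] rng mid [0.4282 0.16  ]
[378. 220.] 382 top z 0.122 mean [ 0.4511 -0.1691] size [0.035 0.036] rng mid [ 0.4506 -0.1692]
[422. 222.] 586 top z 0.039 mean [ 0.4511 -0.3095] size [0.043 0.129] rng mid [ 0.4509 -0.3095]
[320. 227.] 199 top z 0.049 mean [0.4273 0.0112] size [0.041 0.041] rng mid [0.4278 0.0133]
[476. 251.] 317 top z 0.039 mean [ 0.3632 -0.4775] size [0.084 0.051] rng mid [ 0.3734 -0.473 ]
[431. 256.] 161 top z 0.039 mean [ 0.346  -0.3348] size [0.033 0.051] rng mid [ 0.348 -0.332]
side table z -3.3491149396103204e-05
[311.  98.] 120 top z 0.084 mean [0.6395 0.4965] size [0.024 0.007] rng mid [0.6388 0.496 ]
[2
[... 1597 characters left out ...]
p.float64(90.0)]
wood [345.1  68.2] 184 [array([345.5,  68.3]), array([29.2,  6.6]), np.float64(2.6)]
wood [412.4  84.5] 600 [array([412.5,  85. ]), array([22., 33.]), np.float64(90.0)]
wood [215.8  90. ] 438 [array([215.8,  90. ]), array([11.9, 37.1]), np.float64(83.1)]
wood [137.1 141.1] 2179 [array([133.8, 139. ]), array([45.6, 65.5]), np.float64(82.9)]
wood [264.  159.4] 2261 [array([264.5, 157.5]), array([61., 67.]), np.float64(90.0)]
wood [410.3 136.3] 127 [array([409.9, 136.5]), array([12.9, 11.7]), np.float64(59.0)]
wood [385.4 170.9] 1313 [array([385.2, 170.9]), array([86.2, 30.6]), np.float64(4.1)]
wood [422.3 222.9] 567 [array([422. , 222.8]), array([44.3, 14.2]), np.float64(5.7)]
```

```bash
cat >> h.py <<'E'
from scipy.spatial.transform import Rotation as Ro
def goto(pos,yawdeg):
    "tool-frame shift and turn from the sensed pose to pos, pointing down with this yaw"
    s=env.sense(); R=Ro.from_euler("xyz",s["orientation"]); T=Ro.from_euler("xyz",[np.pi,0,np.radians(yawdeg)])
    print("t",(R.inv().apply(np.array(pos)-s["tool_pos"])).round(4),"a",(R.inv()*T).as_rotvec(degrees=True).round(2))
E
python3 - <<'E'
from h import *
c=env.camera_params("wrist"); R,t,K,D=cam(c); s=env.sense(); T=Ro.from_euler("xyz",s["orientation"])
print(c["fx"],c["cx"],c["cy"],D); o=-R.T@t
print("cam in tool",T.inv().apply(o-s["tool_pos"]).round(4),"axes in tool",(T.inv().as_matrix()@R.T).round(3))
goto([0.37,0.16,0.40],90)
E
```

```text
343.907896351129 313.80658586617403 196.97545100017035 [-0.04126322  0.          0.          0.          0.        ]
cam in tool [ 0.0771 -0.0003 -0.1417] axes in tool [[ 0.    -0.954 -0.301]
 [ 1.     0.    -0.001]
 [ 0.001 -0.301  0.954]]
t [-0.3065 -0.2881 -0.1692] a [-1.100e-01  6.000e-02  7.288e+01]
```

Call:
{"op": "move_arm", "data": {
  "deltas": [
    {"tx": -0.15, "ty": -0.15, "tz": -0.12, "az": 30},
    {"tx": -0.4, "ty": -0.207, "tz": -0.12, "az": 73},
    {"tx": -0.4, "ty": -0.207, "tz": -0.12, "az": 73},
    {"tx": -0.4, "ty": -0.207, "tz": -0.12, "az": 73},
    {"tx": -0.4, "ty": -0.207, "tz": -0.12, "az": 73},
    {"tx": -0.4, "ty": -0.207, "tz": -0.12, "az": 73},
    {"tx": -0.4, "ty": -0.207, "tz": -0.12, "az": 73},
    {"tx": -0.4, "ty": -0.207, "tz": -0.12, "az": 73},
    {"tx": -0.4, "ty": -0.207, "tz": -0.12, "az": 73},
    {"tx": -0.4, "ty": -0.207, "tz": -0.12, "az": 73}
  ]
}}

```text
schema error: expected keys ax, ay, az, tx, ty, tz, claw
```

```bash
cat >> h.py <<'E'
def snap(n):
    c=env.camera_params("wrist"); p,d=env.grab_frame("wrist"); cv2.imwrite(f"pics/{n}.png",p[:,:,::-1])
    np.savez(n+".npz",p=p,d=d,c=np.array(c,dtype=object)); return c,p,d
E
python3 - <<'E'
from h import *
s=env.sense();print(s["time"],s["tool_pos"],np.degrees(s["orientation"]),s["joint_velocities"].round(3)); snap("wA")
E
```

```text
0.1 [0.16171118 0.52521513 0.23024791] [-1.79885154e+02 -1.23776306e-02  1.62880786e+02] [ 0.001 -0.001 -0.005 -0.     0.001 -0.001]
```

View pics/wA.png

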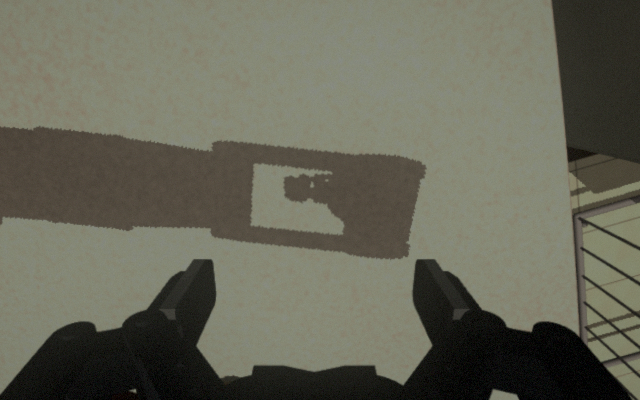

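Row refused (all keys are required); the picture shows only empty counter, fingers at rows > 260.

Call:
{"op": "move_arm", "data": {
  "deltas": [
    {"ax": 0, "ay": 0, "az": 73, "tx": -0.42, "ty": -0.21, "tz": -0.12, "claw": 0},
    {"ax": 0, "ay": 0, "az": 73, "tx": -0.42, "ty": -0.21, "tz": -0.12, "claw": 0},
    {"ax": 0, "ay": 0, "az": 73, "tx": -0.42, "ty": -0.21, "tz": -0.12, "claw": 0},
    {"ax": 0, "ay": 0, "az": 73, "tx": -0.42, "ty": -0.21, "tz": -0.12, "claw": 0},
    {"ax": 0, "ay": 0, "az": 73, "tx": -0.42, "ty": -0.21, "tz": -0.12, "claw": 0},
    {"ax": 0, "ay": 0, "az": 73, "tx": -0.42, "ty": -0.21, "tz": -0.12, "claw": 0},
    {"ax": 0, "ay": 0, "az": 73, "tx": -0.42, "ty": -0.21, "tz": -0.12, "claw": 0},
    {"ax": 0, "ay": 0, "az": 73, "tx": -0.42, "ty": -0.21, "tz": -0.12, "claw": 0},
    {"ax": 0, "ay": 0, "az": 73, "tx": -0.42, "ty": -0.21, "tz": -0.12, "claw": 0},
    {"ax": 0, "ay": 0, "az": 73, "tx": -0.42, "ty": -0.21, "tz": -0.12, "claw": 0}
  ]
}}

```text
time: 1.15
tool_pos: [0.5033, 0.1988, 0.3516]
orientation: [3.141, 0.0, 1.565]
contact_force: [0.6, 0.3, -0.7]
grip_width: 0.0856
grip_force: 0.0
```

Run:
```python
from h import *
s=env.sense();print(s["time"],s["tool_pos"],np.degrees(s["orientation"]),s["joint_velocities"].round(3)); 
goto([.5,.2,.35],90)
```

```text
1.15 [0.5033331  0.19879318 0.35158365] [1.79975261e+02 2.38846276e-02 8.96647185e+01] [-0.526  0.325 -0.499  0.022  0.192 -0.574]
t [ 0.0012 -0.0033  0.0016] a [ 0.02  0.02 -0.34]
```

Call:
{"op": "move_arm", "data": {
  "deltas": [
    {"ax": 0, "ay": 0, "az": 0, "tx": 0, "ty": 0, "tz": 0, "claw": 0},
    {"ax": 0, "ay": 0, "az": 0, "tx": 0, "ty": 0, "tz": 0, "claw": 0},
    {"ax": 0, "ay": 0, "az": 0, "tx": 0, "ty": 0, "tz": 0, "claw": 0}
  ]
}}

```text
time: 1.45
tool_pos: [0.5008, 0.2019, 0.3508]
orientation: [-3.14, -0.0, 1.57]
contact_force: [-0.6, 1.3, 0.2]
grip_width: 0.0853
grip_force: 0.0
```

Run:
```python
from h import *
s=env.sense();print(s["time"],s["tool_pos"],np.degrees(s["orientation"]),s["joint_velocities"].round(3)); snap("wB")
```

```text
1.45 [0.500758   0.20194796 0.35078949] [-1.79927768e+02 -1.26209524e-02  8.99437208e+01] [ 0.015 -0.008  0.005 -0.002  0.    -0.   ]
```

Call:
{"op": "move_arm", "data": {
  "deltas": [
    {"ax": 0, "ay": 0, "az": 0, "tx": -0.34, "ty": 0, "tz": 0, "claw": 0},
    {"ax": 0, "ay": 0, "az": 0, "tx": -0.34, "ty": 0, "tz": 0, "claw": 0},
    {"ax": 0, "ay": 0, "az": 0, "tx": -0.34, "ty": 0, "tz": 0, "claw": 0},
    {"ax": 0, "ay": 0, "az": 0, "tx": -0.34, "ty": 0, "tz": 0, "claw": 0},
    {"ax": 0, "ay": 0, "az": 0, "tx": -0.34, "ty": 0, "tz": 0, "claw": 0},
    {"ax": 0, "ay": 0, "az": 0, "tx": -0.34, "ty": 0, "tz": 0, "claw": 0},
    {"ax": 0, "ay": 0, "az": 0, "tx": -0.34, "ty": 0, "tz": 0, "claw": 0},
    {"ax": 0, "ay": 0, "az": 0, "tx": -0.34, "ty": 0, "tz": 0, "claw": 0},
    {"ax": 0, "ay": 0, "az": 0, "tx": -0.34, "ty": 0, "tz": 0, "claw": 0},
    {"ax": 0, "ay": 0, "az": 0, "tx": -0.34, "ty": 0, "tz": 0, "claw": 0}
  ]
}}

```text
time: 2.5
tool_pos: [0.5008, -0.1369, 0.3515]
orientation: [3.141, -0.001, 1.571]
contact_force: [-0.8, 0.1, 0.3]
grip_width: 0.086
grip_force: 0.0
```

Run:
```python
from h import *
s=env.sense();print(s["time"],s["tool_pos"],np.degrees(s["orientation"]),s["joint_velocities"].round(3)); snap("wC")
a=cv2.imread("pics/wB.png");b=cv2.imread("pics/wC.png")
cv2.imwrite("pics/BC.png",cv2.resize(np.vstack([a[:300],b[:300]]),(640,600)))
```

```text
2.5 [ 0.50078355 -0.13692835  0.35148552] [ 1.79978740e+02 -3.70911174e-02  9.00242751e+01] [ 0.012 -0.003 -0.002 -0.003 -0.002 -0.004]
```

View pics/BC.png

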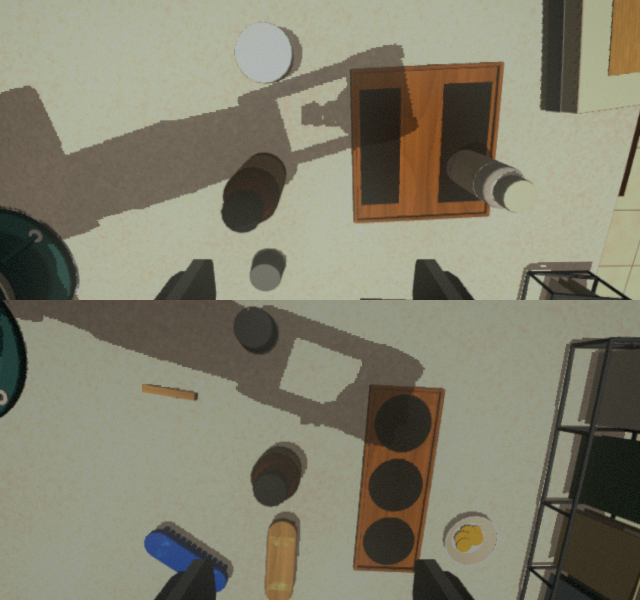

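```bash
cat > meas.py <<'E'
from h import *
def load(n):
    f=np.load(n+".npz",allow_pickle=True); c=f["c"].item() if "c" in f else env.camera_params("top"); return c,f["p"],f["d"],cloud(c,f["d"])
V={n:load(n) for n in("top0","wB","wC")}
def topmask(n,xy,h,r):
    c,p,d,P=V[n]; m=(np.hypot(P[...,0]-xy[0],P[...,1]-xy[1])<r)&(abs(P[...,2]-h)<.012); 
    zt=np.median(P[m][:,2]); m&=abs(P[...,2]-zt)<.007
    v,u=np.nonzero(m); return np.array([u.mean(),v.mean()]),zt,P[m]
def padmask(n,xy,r):
    c,p,d,P=V[n]; m=(np.hypot(P[...,0]-xy[0],P[...,1]-xy[1])<r)&(p.max(2)<62)&(P[...,2]<.03); L=cv2.connectedComponentsWithStats(m.astype(np.uint8)); i=1+np.argmax(L[2][1:,4]); q=P[L[1]==i]
    return L[3][i],np.median(q[:,2]),q,L[1]==i
if __name__=="__main__":
    for nm,w,xy,h,r in [("det","wB",(.428,.157),.175,.03),("tub","wB",(.443,.319),.075,.045),("cup","wC",(.427,.009),.045,.035),("soft","wC",(.45,-.172),.12,.03),("brush","wC",(.45,-.31),.034,.09),("spray","wB",(.714,.17),.148,.04)]:
        a,za,qa=topmask(w,xy,h,r); b,zb,qb=topmask("top0",xy,h,r)
        X,e=tri(V[w][0],a,V["top0"][0],b)
        (cx,cy),rr=cv2.minEnclosingCircle(qa[:,:2].astype(np.float32))
        print(nm,"px",a.round(1),"z %.4f %.4f"%(za,zb),"tri",X.round(4),"gap %.4f"%e,"plane",onplane(V[w][0],[a],h)[0,:2].round(4),"circle %.4f %.4f %.4f"%(cx,cy,rr))
        if nm=="brush":
            v=np.linalg.svd(qa[:,:2]-qa[:,:2].mean(0),full_matrices=False)[2][0]; print(" axis deg",np.degrees(np.arctan2(v[1],v[0])))
    for nm,w,xy,r in [("L","wC",(.6246,-.1058),.05),("M","wC",(.6202,-.195),.05),("R","wC",(.616,-.2848),.05),("strip","wB",(.594,.1965),.1)]:
        a,za,qa,m=padmask(w,xy,r); b,zb,qb,_=padmask("top0",xy,r); X,e=tri(V[w][0],a,V["top0"][0],b)
        v,u=np.nonzero(m); g=onplane(V[w][0],np.c_[u,v],.008)[:,:2]
        rc=cv2.minAreaRect(g.astype(np.float32)); print(nm,"px",a.round(1),"z %.4f %.4f"%(za,zb),"tri",X.round(4),"gap %.4f"%e,"plane",g.mean(0).round(4),"rect",np.round(rc[0],4),np.round(rc[1],4),round(rc[2],2))
E
python3 meas.py
```

```text
det px [241.1 212.3] z 0.1739 0.1746 tri [0.4285 0.1607 0.1717] gap 0.0016 plane [0.4286 0.1624] circle 0.4279 0.1602 0.0209
tub px [263.1  52.1] z 0.0741 0.0743 tri [0.4427 0.3187 0.0752] gap 0.0001 plane [0.4427 0.3187] circle 0.4422 0.3183 0.0330
cup px [252.8  27.2] z 0.0440 0.0438 tri [0.4275 0.0115 0.0432] gap 0.0009 plane [0.4276 0.0108] circle 0.4268 0.0112 0.0243
soft px [269.8 188.6] z 0.1188 0.1193 tri [ 0.4508 -0.1688  0.1189] gap 0.0007 plane [ 0.4507 -0.1682] circle 0.4501 -0.1697 0.0209
brush px [279.1 260.5] z 0.0330 0.0335 tri [ 0.4494 -0.3102  0.0261] gap 0.0038 plane [ 0.4489 -0.3047] circle 0.4312 -0.3081 0.0732
 axis deg -96.78715864080752
spray px [518.  194.9] z 0.1544 0.1541 tri [0.7147 0.1734 0.1525] gap 0.0004 plane [0.7173 0.1719] circle 0.7157 0.1724 0.0186
L px [402.1 122.6] z 0.0071 0.0083 tri [ 0.6271 -0.1063 -0.0039] gap 0.0017 plane [ 0.6233 -0.1052] rect [ 0.6235 -0.1058] [0.078 0.079] 60.05
M px [395.2 184.7] z 0.0071 0.0075 tri [ 0.6208 -0.1955  0.0049] gap 0.0003 plane [ 0.6198 -0.1948] rect [ 0.6198 -0.1952] [0.0768 0.078 ] 2.78
R px [388.3 240.6] z 0.0070 0.0076 tri [ 0.6163 -0.2851  0.0061] gap 0.0002 plane [ 0.6157 -0.2844] rect [ 0.616  -0.2849] [0.0762 0.0768] 89.97
strip px [379.9 143.7] z 0.0071 0.0079 tri [ 0.5993  0.1999 -0.0184] gap 0.0022 plane [0.5933 0.2029] rect [0.5934 0.1979] [0.0561 0.1632] 2.16
```

wB shows tub lid (264,53), detergent cap (241,212), strip pad (380,144); wC shows softener cap (270,188), brush (279,260), pads (402,123), (395,185), (388,241). Measurements agree within ~1-2 mm. Now the detergent.

Call:
{"op": "move_arm", "data": {
  "deltas": [
    {"ax": 0, "ay": 0, "az": 0, "tx": 0.298, "ty": -0.072, "tz": 0.1, "claw": 0},
    {"ax": 0, "ay": 0, "az": 0, "tx": 0.298, "ty": -0.072, "tz": 0.1, "claw": 0},
    {"ax": 0, "ay": 0, "az": 0, "tx": 0.298, "ty": -0.072, "tz": 0.1, "claw": 0},
    {"ax": 0, "ay": 0, "az": 0, "tx": 0.298, "ty": -0.072, "tz": 0.1, "claw": 0},
    {"ax": 0, "ay": 0, "az": 0, "tx": 0.298, "ty": -0.072, "tz": 0.1, "claw": 0},
    {"ax": 0, "ay": 0, "az": 0, "tx": 0.298, "ty": -0.072, "tz": 0.1, "claw": 0},
    {"ax": 0, "ay": 0, "az": 0, "tx": 0.298, "ty": -0.072, "tz": 0.1, "claw": 0},
    {"ax": 0, "ay": 0, "az": 0, "tx": 0.298, "ty": -0.072, "tz": 0.1, "claw": 0},
    {"ax": 0, "ay": 0, "az": 0, "tx": 0.298, "ty": -0.072, "tz": 0.1, "claw": 0}
  ]
}}

```text
time: 3.45
tool_pos: [0.4288, 0.1605, 0.2517]
orientation: [3.141, 0.0, 1.572]
contact_force: [1.0, -0.2, 0.1]
grip_width: 0.0857
grip_force: 0.0
```

```bash
python3 -c "
from h import *
print(env.sense()['joint_velocities'].round(3));goto([.4285,.161,.142],90)"
```

```text
[-0.042 -0.002 -0.019 -0.002 -0.001 -0.   ]
t [ 0.0005 -0.0003  0.1097] a [0.04 0.02 0.08]
```

Call:
{"op": "move_arm", "data": {
  "deltas": [
    {"ax": 0, "ay": 0, "az": 0, "tx": 0, "ty": 0, "tz": 0.11, "claw": 0},
    {"ax": 0, "ay": 0, "az": 0, "tx": 0, "ty": 0, "tz": 0.11, "claw": 0},
    {"ax": 0, "ay": 0, "az": 0, "tx": 0, "ty": 0, "tz": 0.11, "claw": 0},
    {"ax": 0, "ay": 0, "az": 0, "tx": 0, "ty": 0, "tz": 0.11, "claw": 0},
    {"ax": 0, "ay": 0, "az": 0, "tx": 0, "ty": 0, "tz": 0.11, "claw": 1},
    {"ax": 0, "ay": 0, "az": 0, "tx": 0, "ty": 0, "tz": 0.11, "claw": 1},
    {"ax": 0, "ay": 0, "az": 0, "tx": 0, "ty": 0, "tz": 0.11, "claw": 1},
    {"ax": 0, "ay": 0, "az": 0, "tx": 0, "ty": 0, "tz": 0.11, "claw": 1},
    {"ax": 0, "ay": 0, "az": 0, "tx": 0, "ty": 0, "tz": 0.11, "claw": 1},
    {"ax": 0, "ay": 0, "az": 0, "tx": 0, "ty": 0, "tz": 0.11, "claw": 1}
  ],
  "squeeze": 50
}}

```text
time: 4.45
tool_pos: [0.4306, 0.1599, 0.1441]
orientation: [3.137, -0.001, 1.569]
contact_force: [-2.3, 0.2, 4.9]
grip_width: 0.0389
grip_force: 49.6
```

Call:
{"op": "move_arm", "data": {
  "deltas": [
    {"ax": 0, "ay": 0, "az": 0, "tx": 0, "ty": 0, "tz": -0.03, "claw": 1},
    {"ax": 0, "ay": 0, "az": 0, "tx": 0, "ty": 0, "tz": -0.06, "claw": 1},
    {"ax": 0, "ay": 0, "az": 0, "tx": -0.04, "ty": 0.029, "tz": -0.06, "claw": 1},
    {"ax": 0, "ay": 0, "az": 0, "tx": -0.08, "ty": 0.058, "tz": -0.06, "claw": 1},
    {"ax": 0, "ay": 0, "az": 0, "tx": -0.12, "ty": 0.087, "tz": -0.06, "claw": 1},
    {"ax": 0, "ay": 0, "az": 0, "tx": -0.16, "ty": 0.116, "tz": -0.06, "claw": 1},
    {"ax": 0, "ay": 0, "az": 0, "tx": -0.2, "ty": 0.145, "tz": -0.06, "claw": 1},
    {"ax": 0, "ay": 0, "az": 0, "tx": -0.235, "ty": 0.17, "tz": -0.06, "claw": 1},
    {"ax": 0, "ay": 0, "az": 0, "tx": -0.266, "ty": 0.193, "tz": -0.06, "claw": 1},
    {"ax": 0, "ay": 0, "az": 0, "tx": -0.266, "ty": 0.193, "tz": -0.06, "claw": 1}
  ]
}}

```text
time: 5.45
tool_pos: [0.6236, -0.1119, 0.1994]
orientation: [-3.141, 0.002, 1.563]
contact_force: [-0.7, 1.4, -2.3]
grip_width: 0.0387
grip_force: 52.3
```

Call:
{"op": "move_arm", "data": {
  "deltas": [
    {"ax": 0, "ay": 0, "az": 0, "tx": 0, "ty": 0, "tz": 0, "claw": 1},
    {"ax": 0, "ay": 0, "az": 0, "tx": 0, "ty": 0, "tz": 0, "claw": 1},
    {"ax": 0, "ay": 0, "az": 0, "tx": 0, "ty": 0, "tz": 0, "claw": 1}
  ]
}}

```text
time: 5.75
tool_pos: [0.6215, -0.1058, 0.2017]
orientation: [3.141, -0.0, 1.57]
contact_force: [0.2, 0.1, -3.9]
grip_width: 0.039
grip_force: 52.3
```

```bash
python3 -c "
from h import *
print(env.sense()['joint_velocities'].round(3));goto([.6237,-.1068,.152],90)"
```

```text
[ 0.002 -0.005  0.001 -0.002 -0.002 -0.   ]
t [-0.0011  0.0022  0.0497] a [ 0.01 -0.02 -0.04]
```

Call:
{"op": "move_arm", "data": {
  "deltas": [
    {"ax": 0, "ay": 0, "az": 0, "tx": -0.001, "ty": 0.002, "tz": 0.03, "claw": 1},
    {"ax": 0, "ay": 0, "az": 0, "tx": -0.001, "ty": 0.002, "tz": 0.042, "claw": 1},
    {"ax": 0, "ay": 0, "az": 0, "tx": -0.001, "ty": 0.002, "tz": 0.046, "claw": 1},
    {"ax": 0, "ay": 0, "az": 0, "tx": -0.001, "ty": 0.002, "tz": 0.048, "claw": 1},
    {"ax": 0, "ay": 0, "az": 0, "tx": -0.001, "ty": 0.002, "tz": 0.049, "claw": 1},
    {"ax": 0, "ay": 0, "az": 0, "tx": -0.001, "ty": 0.002, "tz": 0.049, "claw": 1}
  ]
}}

```text
time: 6.35
tool_pos: [0.6243, -0.108, 0.1535]
orientation: [3.14, 0.0, 1.569]
contact_force: [-0.1, -0.0, -3.0]
grip_width: 0.0388
grip_force: 52.3
```

Call:
{"op": "move_arm", "data": {
  "deltas": [
    {"ax": 0, "ay": 0, "az": 0, "tx": 0.001, "ty": 0, "tz": 0.001, "claw": 1},
    {"ax": 0, "ay": 0, "az": 0, "tx": 0.001, "ty": 0, "tz": 0.002, "claw": 1},
    {"ax": 0, "ay": 0, "az": 0, "tx": 0.001, "ty": 0, "tz": 0.002, "claw": 1}
  ]
}}

```text
time: 6.65
tool_pos: [0.6244, -0.107, 0.1523]
orientation: [3.139, 0.001, 1.569]
contact_force: [-1.7, 0.8, 3.9]
grip_width: 0.0389
grip_force: 52.9
```

Call:
{"op": "move_arm", "data": {
  "deltas": [
    {"ax": 0, "ay": 0, "az": 0, "tx": 0.001, "ty": 0, "tz": 0.001, "claw": 0.5},
    {"ax": 0, "ay": 0, "az": 0, "tx": 0.001, "ty": 0, "tz": 0, "claw": 0},
    {"ax": 0, "ay": 0, "az": 0, "tx": 0.001, "ty": 0, "tz": 0, "claw": 0},
    {"ax": 0, "ay": 0, "az": 0, "tx": 0.001, "ty": 0, "tz": 0, "claw": 0},
    {"ax": 0, "ay": 0, "az": 0, "tx": 0.001, "ty": 0, "tz": -0.02, "claw": 0},
    {"ax": 0, "ay": 0, "az": 0, "tx": 0.001, "ty": 0, "tz": -0.06, "claw": 0},
    {"ax": 0, "ay": 0, "az": 0, "tx": 0.001, "ty": 0, "tz": -0.1, "claw": 0},
    {"ax": 0, "ay": 0, "az": 0, "tx": -0.02, "ty": -0.04, "tz": -0.1, "claw": 0},
    {"ax": 0, "ay": 0, "az": 0, "tx": -0.04, "ty": -0.08, "tz": -0.1, "claw": 0},
    {"ax": 0, "ay": 0, "az": 0, "tx": -0.05, "ty": -0.12, "tz": -0.1, "claw": 0}
  ]
}}

```text
time: 7.65
tool_pos: [0.5027, -0.1579, 0.2504]
orientation: [3.141, 0.001, 1.568]
contact_force: [0.1, -1.2, 1.3]
grip_width: 0.0855
grip_force: 0.0
```

Call:
{"op": "move_arm", "data": {
  "deltas": [
    {"ax": 0, "ay": 0, "az": 0, "tx": -0.013, "ty": -0.04, "tz": 0.04, "claw": 0},
    {"ax": 0, "ay": 0, "az": 0, "tx": -0.013, "ty": -0.054, "tz": 0.08, "claw": 0},
    {"ax": 0, "ay": 0, "az": 0, "tx": -0.013, "ty": -0.054, "tz": 0.08, "claw": 0},
    {"ax": 0, "ay": 0, "az": 0, "tx": -0.013, "ty": -0.054, "tz": 0.08, "claw": 0}
  ]
}}

```text
time: 8.05
tool_pos: [0.4492, -0.1692, 0.1694]
orientation: [-3.14, -0.002, 1.568]
contact_force: [0.3, -0.1, 0.6]
grip_width: 0.0851
grip_force: 0.0
```

```bash
python3 -c "
from h import *
print(env.sense()['joint_velocities'].round(3));goto([.4507,-.1688,.087],90)"
```

```text
[ 0.015 -0.008 -0.184  0.001 -0.014 -0.   ]
t [0.0002 0.0017 0.0824] a [-0.12 -0.1  -0.15]
```

Call:
{"op": "move_arm", "data": {
  "deltas": [
    {"ax": 0, "ay": 0, "az": 0, "tx": 0, "ty": 0.001, "tz": 0.04, "claw": 0},
    {"ax": 0, "ay": 0, "az": 0, "tx": 0, "ty": 0.001, "tz": 0.081, "claw": 0},
    {"ax": 0, "ay": 0, "az": 0, "tx": 0, "ty": 0.001, "tz": 0.081, "claw": 0},
    {"ax": 0, "ay": 0, "az": 0, "tx": 0, "ty": 0.001, "tz": 0.081, "claw": 1},
    {"ax": 0, "ay": 0, "az": 0, "tx": 0, "ty": 0.001, "tz": 0.081, "claw": 1},
    {"ax": 0, "ay": 0, "az": 0, "tx": 0, "ty": 0.001, "tz": 0.081, "claw": 1},
    {"ax": 0, "ay": 0, "az": 0, "tx": 0, "ty": 0.001, "tz": 0.081, "claw": 1},
    {"ax": 0, "ay": 0, "az": 0, "tx": 0, "ty": 0.001, "tz": 0.081, "claw": 1},
    {"ax": 0, "ay": 0, "az": 0, "tx": 0, "ty": 0.001, "tz": 0.081, "claw": 1}
  ]
}}

```text
time: 8.95
tool_pos: [0.4526, -0.1707, 0.0928]
orientation: [3.136, 0.003, 1.569]
contact_force: [-2.2, -0.4, 5.6]
grip_width: 0.0388
grip_force: 49.6
```

Call:
{"op": "move_arm", "data": {
  "deltas": [
    {"ax": 0, "ay": 0, "az": 0, "tx": 0, "ty": 0, "tz": -0.03, "claw": 1},
    {"ax": 0, "ay": 0, "az": 0, "tx": 0, "ty": 0, "tz": -0.06, "claw": 1},
    {"ax": 0, "ay": 0, "az": 0, "tx": -0.023, "ty": 0.033, "tz": -0.06, "claw": 1},
    {"ax": 0, "ay": 0, "az": 0, "tx": -0.046, "ty": 0.066, "tz": -0.06, "claw": 1},
    {"ax": 0, "ay": 0, "az": 0, "tx": -0.07, "ty": 0.1, "tz": -0.06, "claw": 1},
    {"ax": 0, "ay": 0, "az": 0, "tx": -0.095, "ty": 0.135, "tz": -0.06, "claw": 1},
    {"ax": 0, "ay": 0, "az": 0, "tx": -0.115, "ty": 0.164, "tz": -0.06, "claw": 1},
    {"ax": 0, "ay": 0, "az": 0, "tx": -0.115, "ty": 0.164, "tz": -0.06, "claw": 1},
    {"ax": 0, "ay": 0, "az": 0, "tx": -0.115, "ty": 0.164, "tz": -0.06, "claw": 1},
    {"ax": 0, "ay": 0, "az": 0, "tx": -0.115, "ty": 0.164, "tz": -0.06, "claw": 1}
  ]
}}

```text
time: 9.95
tool_pos: [0.6139, -0.2844, 0.1495]
orientation: [-3.141, -0.001, 1.569]
contact_force: [0.4, 0.3, -2.7]
grip_width: 0.0387
grip_force: 52.3
```

```bash
python3 -c "
from h import *
print(env.sense()['joint_velocities'].round(3));goto([.616,-.2867,.1008],90)"
```

```text
[ 0.004 -0.024  0.011  0.001 -0.003 -0.001]
t [-0.0023  0.0021  0.0487] a [-0.03 -0.03 -0.11]
```

Call:
{"op": "move_arm", "data": {
  "deltas": [
    {"ax": 0, "ay": 0, "az": 0, "tx": -0.002, "ty": 0.002, "tz": 0.03, "claw": 1},
    {"ax": 0, "ay": 0, "az": 0, "tx": -0.002, "ty": 0.002, "tz": 0.042, "claw": 1},
    {"ax": 0, "ay": 0, "az": 0, "tx": -0.002, "ty": 0.002, "tz": 0.046, "claw": 1},
    {"ax": 0, "ay": 0, "az": 0, "tx": -0.002, "ty": 0.002, "tz": 0.048, "claw": 1},
    {"ax": 0, "ay": 0, "az": 0, "tx": -0.002, "ty": 0.002, "tz": 0.049, "claw": 1},
    {"ax": 0, "ay": 0, "az": 0, "tx": -0.002, "ty": 0.002, "tz": 0.05, "claw": 1},
    {"ax": 0, "ay": 0, "az": 0, "tx": -0.002, "ty": 0.002, "tz": 0.05, "claw": 1}
  ]
}}

```text
time: 10.65
tool_pos: [0.6169, -0.2872, 0.1011]
orientation: [3.14, 0.001, 1.569]
contact_force: [-1.5, 1.3, 1.1]
grip_width: 0.0383
grip_force: 53.0
```

Call:
{"op": "move_arm", "data": {
  "deltas": [
    {"ax": 0, "ay": 0, "az": 0, "tx": 0.001, "ty": 0, "tz": 0, "claw": 0.5},
    {"ax": 0, "ay": 0, "az": 0, "tx": 0.001, "ty": 0, "tz": 0, "claw": 0},
    {"ax": 0, "ay": 0, "az": 0, "tx": 0.001, "ty": 0, "tz": 0, "claw": 0},
    {"ax": 0, "ay": 0, "az": 0, "tx": 0.001, "ty": 0, "tz": 0, "claw": 0},
    {"ax": 0, "ay": 0, "az": 0, "tx": 0.001, "ty": 0, "tz": -0.03, "claw": 0},
    {"ax": 0, "ay": 0, "az": 0, "tx": 0.001, "ty": 0, "tz": -0.08, "claw": 0},
    {"ax": 0, "ay": 0, "az": 0, "tx": 0.001, "ty": 0, "tz": -0.13, "claw": 0},
    {"ax": 0, "ay": 0, "az": 0, "tx": 0.02, "ty": -0.03, "tz": -0.17, "claw": 0},
    {"ax": 0, "ay": 0, "az": 0, "tx": 0.05, "ty": -0.06, "tz": -0.21, "claw": 0},
    {"ax": 0, "ay": 0, "az": 0, "tx": 0.08, "ty": -0.09, "tz": -0.25, "claw": 0}
  ]
}}

```text
time: 11.65
tool_pos: [0.5361, -0.2166, 0.3371]
orientation: [3.141, 0.0, 1.568]
contact_force: [0.0, 0.2, 0.4]
grip_width: 0.0856
grip_force: 0.0
```

Call:
{"op": "move_arm", "data": {
  "deltas": [
    {"ax": 0, "ay": 0, "az": 0, "tx": 0, "ty": 0, "tz": 0, "claw": 0},
    {"ax": 0, "ay": 0, "az": 0, "tx": 0, "ty": 0, "tz": 0, "claw": 0},
    {"ax": 0, "ay": 0, "az": 0, "tx": 0, "ty": 0, "tz": 0, "claw": 0}
  ]
}}

```text
time: 11.95
tool_pos: [0.537, -0.2172, 0.3339]
orientation: [-3.14, -0.001, 1.569]
contact_force: [0.5, -1.2, 0.2]
grip_width: 0.0855
grip_force: 0.0
```

```bash
cat > chk.py <<'E'
import sys
from meas import *
n=sys.argv[1]; c,p,d=snap(n); V[n]=(c,p,d,cloud(c,d))
for nm,xy,h,r in [("det",(.6237,-.1058),.183,.03),("soft",(.616,-.2848),.128,.03),("brush",(.45,-.31),.034,.09)]:
    a,z,q=topmask(n,xy,h,r); (cx,cy),rr=cv2.minEnclosingCircle(q[:,:2].astype(np.float32))
    print(nm,a.round(1),"z %.4f"%z,"plane",onplane(c,[a],h)[0,:2].round(4),"circle %.4f %.4f %.4f"%(cx,cy,rr))
    if nm=="brush":
        print(cv2.minAreaRect(q[:,:2].astype(np.float32)))
E
python3 chk.py wD; python3 -c "
from h import *
print(env.sense()['tool_pos'],env.sense()['joint_velocities'].round(3));goto([.4427,.3187,.16],90)"
```

```text
det [419.2  42.3] z 0.1819 plane [ 0.6199 -0.105 ] circle 0.6213 -0.1050 0.0211
soft [384.2 226.2] z 0.1267 plane [ 0.6129 -0.2839] circle 0.6142 -0.2863 0.0213
brush [251.  214.8] z 0.0329 plane [ 0.4496 -0.3055] circle 0.4308 -0.3092 0.0726
((0.44198811054229736, -0.3180152475833893), (0.13933031260967255, 0.1021653264760971), 46.10816955566406)
[ 0.53696361 -0.21738487  0.33306049] [-0.003  0.016  0.002  0.001  0.004  0.002]
t [ 0.5355 -0.095   0.1743] a [-0.2  -0.1  -0.14]
```

View pics/wD.png

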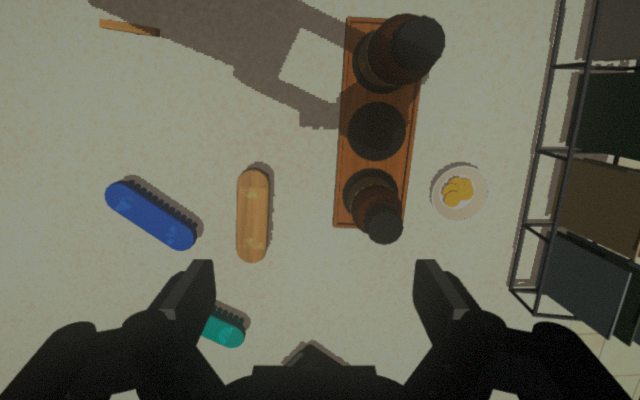

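Detergent and softener stand upright on the left and right pads (caps at (419,42), (384,226)), about 2 mm toward the robot; I'll add +2 mm in x from here on. Next the tub, with yaw 115° to keep the wrist camera off the detergent's cap.

Call:
{"op": "move_arm", "data": {
  "deltas": [
    {"ax": 0, "ay": 0, "az": -25, "tx": 0.536, "ty": -0.0925, "tz": 0.2, "claw": 0},
    {"ax": 0, "ay": 0, "az": -25, "tx": 0.536, "ty": -0.0925, "tz": 0.2, "claw": 0},
    {"ax": 0, "ay": 0, "az": -25, "tx": 0.536, "ty": -0.0925, "tz": 0.2, "claw": 0},
    {"ax": 0, "ay": 0, "az": -25, "tx": 0.536, "ty": -0.0925, "tz": 0.2, "claw": 0},
    {"ax": 0, "ay": 0, "az": -25, "tx": 0.536, "ty": -0.0925, "tz": 0.2, "claw": 0},
    {"ax": 0, "ay": 0, "az": -25, "tx": 0.536, "ty": -0.0925, "tz": 0.2, "claw": 0},
    {"ax": 0, "ay": 0, "az": -25, "tx": 0.536, "ty": -0.0925, "tz": 0.2, "claw": 0},
    {"ax": 0, "ay": 0, "az": -25, "tx": 0.536, "ty": -0.0925, "tz": 0.2, "claw": 0},
    {"ax": 0, "ay": 0, "az": -25, "tx": 0.536, "ty": -0.0925, "tz": 0.2, "claw": 0},
    {"ax": 0, "ay": 0, "az": -25, "tx": 0.536, "ty": -0.0925, "tz": 0.2, "claw": 0}
  ]
}}

```text
time: 13.0
tool_pos: [0.4572, 0.2469, 0.1599]
orientation: [-3.138, -0.0, 2.004]
contact_force: [1.0, -0.4, 0.2]
grip_width: 0.0853
grip_force: 0.0
```

```bash
python3 -c "
from h import *
print(env.sense()['joint_velocities'].round(3));goto([.4442,.3185,.13],115)"
```

```text
[ 0.901  0.382 -0.046 -0.004 -0.345  0.896]
t [0.0705 0.0184 0.0298] a [-0.22 -0.   -0.15]
```

Call:
{"op": "move_arm", "data": {
  "deltas": [
    {"ax": 0, "ay": 0, "az": 0, "tx": 0.02, "ty": 0.01, "tz": 0, "claw": 0},
    {"ax": 0, "ay": 0, "az": 0, "tx": 0.02, "ty": 0.01, "tz": 0, "claw": 0},
    {"ax": 0, "ay": 0, "az": 0, "tx": 0.02, "ty": 0.01, "tz": 0, "claw": 0}
  ]
}}

```text
time: 13.3
tool_pos: [0.4585, 0.2676, 0.1611]
orientation: [-3.138, 0.001, 2.006]
contact_force: [0.2, -1.0, -0.1]
grip_width: 0.085
grip_force: 0.0
```

```bash
python3 -c "
from h import *
print(env.sense()['joint_velocities'].round(3));goto([.4442,.3185,.048],115)"
```

```text
[-0.031 -0.026 -0.001 -0.003  0.002  0.001]
t [0.0523 0.0089 0.113 ] a [-0.21  0.04 -0.08]
```

Call:
{"op": "move_arm", "data": {
  "deltas": [
    {"ax": 0, "ay": 0, "az": 0, "tx": 0.035, "ty": 0.006, "tz": 0.0, "claw": 0},
    {"ax": 0, "ay": 0, "az": 0, "tx": 0.052, "ty": 0.009, "tz": 0.04, "claw": 0},
    {"ax": 0, "ay": 0, "az": 0, "tx": 0.052, "ty": 0.009, "tz": 0.05, "claw": 0},
    {"ax": 0, "ay": 0, "az": 0, "tx": 0.052, "ty": 0.009, "tz": 0.05, "claw": 0},
    {"ax": 0, "ay": 0, "az": 0, "tx": 0.052, "ty": 0.009, "tz": 0.05, "claw": 0}
  ]
}}

```text
time: 13.8
tool_pos: [0.446, 0.3176, 0.1136]
orientation: [3.141, 0.001, 2.003]
contact_force: [-0.4, 0.2, 1.5]
grip_width: 0.0856
grip_force: 0.0
```

```bash
python3 -c "
from h import *
print(env.sense()['joint_velocities'].round(3));goto([.4442,.3185,.048],115)
c,p,d=snap('wE');P=cloud(c,d);m=(np.hypot(P[...,0]-.4425,P[...,1]-.319)<.045)&(abs(P[...,2]-.075)<.01)
print(m.sum(),cv2.minEnclosingCircle(P[m][:,:2].astype(np.float32)),np.median(P[m][:,2]))"
```

```text
[ 0.002 -0.019 -0.03   0.002 -0.005  0.005]
t [ 0.0016 -0.0012  0.0656] a [ 0.02  0.03 -0.23]
9818 ((0.44214537739753723, 0.3184157609939575), 0.03330256789922714) 0.07399326895370853
```

Call:
{"op": "move_arm", "data": {
  "deltas": [
    {"ax": 0, "ay": 0, "az": 0, "tx": 0.002, "ty": -0.002, "tz": 0.03, "claw": 0},
    {"ax": 0, "ay": 0, "az": 0, "tx": 0.002, "ty": -0.002, "tz": 0.06, "claw": 0},
    {"ax": 0, "ay": 0, "az": 0, "tx": 0.002, "ty": -0.002, "tz": 0.065, "claw": 0},
    {"ax": 0, "ay": 0, "az": 0, "tx": 0.002, "ty": -0.002, "tz": 0.065, "claw": 0},
    {"ax": 0, "ay": 0, "az": 0, "tx": 0.002, "ty": -0.002, "tz": 0.065, "claw": 1},
    {"ax": 0, "ay": 0, "az": 0, "tx": 0.002, "ty": -0.002, "tz": 0.065, "claw": 1},
    {"ax": 0, "ay": 0, "az": 0, "tx": 0.002, "ty": -0.002, "tz": 0.065, "claw": 1},
    {"ax": 0, "ay": 0, "az": 0, "tx": 0.002, "ty": -0.002, "tz": 0.065, "claw": 1}
  ]
}}

```text
time: 14.65
tool_pos: [0.4438, 0.3205, 0.051]
orientation: [3.137, -0.0, 2.005]
contact_force: [-1.5, -1.5, 7.7]
grip_width: 0.0645
grip_force: 55.5
```

Call:
{"op": "move_arm", "data": {
  "deltas": [
    {"ax": 0, "ay": 0, "az": 0, "tx": 0, "ty": 0, "tz": -0.03, "claw": 1},
    {"ax": 0, "ay": 0, "az": 0, "tx": 0, "ty": 0, "tz": -0.06, "claw": 1},
    {"ax": 0, "ay": 0, "az": 0, "tx": -0.04, "ty": -0.011, "tz": -0.06, "claw": 1},
    {"ax": 0, "ay": 0, "az": 0, "tx": -0.08, "ty": -0.022, "tz": -0.06, "claw": 1},
    {"ax": 0, "ay": 0, "az": 0, "tx": -0.12, "ty": -0.033, "tz": -0.06, "claw": 1},
    {"ax": 0, "ay": 0, "az": 0, "tx": -0.16, "ty": -0.044, "tz": -0.06, "claw": 1},
    {"ax": 0, "ay": 0, "az": 0, "tx": -0.2, "ty": -0.055, "tz": -0.06, "claw": 1},
    {"ax": 0, "ay": 0, "az": 0, "tx": -0.24, "ty": -0.066, "tz": -0.06, "claw": 1},
    {"ax": 0, "ay": 0, "az": 0, "tx": -0.28, "ty": -0.077, "tz": -0.06, "claw": 1},
    {"ax": 0, "ay": 0, "az": 0, "tx": -0.32, "ty": -0.088, "tz": -0.06, "claw": 1}
  ]
}}

```text
time: 15.65
tool_pos: [0.4975, -0.0092, 0.1087]
orientation: [3.14, 0.001, 2.005]
contact_force: [1.1, 0.3, -2.3]
grip_width: 0.0644
grip_force: 56.4
```

Call:
{"op": "move_arm", "data": {
  "deltas": [
    {"ax": 0, "ay": 0, "az": 0, "tx": -0.04, "ty": -0.011, "tz": 0, "claw": 1},
    {"ax": 0, "ay": 0, "az": 0, "tx": -0.08, "ty": -0.022, "tz": 0, "claw": 1},
    {"ax": 0, "ay": 0, "az": 0, "tx": -0.12, "ty": -0.033, "tz": 0, "claw": 1},
    {"ax": 0, "ay": 0, "az": 0, "tx": -0.16, "ty": -0.044, "tz": 0, "claw": 1},
    {"ax": 0, "ay": 0, "az": 0, "tx": -0.182, "ty": -0.05, "tz": 0, "claw": 1},
    {"ax": 0, "ay": 0, "az": 0, "tx": -0.182, "ty": -0.05, "tz": 0, "claw": 1},
    {"ax": 0, "ay": 0, "az": 0, "tx": -0.182, "ty": -0.05, "tz": 0, "claw": 1},
    {"ax": 0, "ay": 0, "az": 0, "tx": -0.182, "ty": -0.05, "tz": 0, "claw": 1}
  ]
}}

```text
time: 16.45
tool_pos: [0.5283, -0.1927, 0.108]
orientation: [3.141, -0.001, 2.006]
contact_force: [0.9, 0.8, -2.0]
grip_width: 0.0646
grip_force: 56.4
```

```bash
python3 -c "
from h import *
print(env.sense()['joint_velocities'].round(3));goto([.621,-.1935,.065],115)"
```

```text
[ 0.013 -0.005  0.006 -0.001 -0.001 -0.002]
t [-0.0399  0.0837  0.043 ] a [ 0.02 -0.04 -0.07]
```

Call:
{"op": "move_arm", "data": {
  "deltas": [
    {"ax": 0, "ay": 0, "az": 0, "tx": -0.013, "ty": 0.028, "tz": 0, "claw": 1},
    {"ax": 0, "ay": 0, "az": 0, "tx": -0.027, "ty": 0.056, "tz": 0, "claw": 1},
    {"ax": 0, "ay": 0, "az": 0, "tx": -0.04, "ty": 0.084, "tz": 0, "claw": 1},
    {"ax": 0, "ay": 0, "az": 0, "tx": -0.04, "ty": 0.084, "tz": 0, "claw": 1},
    {"ax": 0, "ay": 0, "az": 0, "tx": -0.04, "ty": 0.084, "tz": 0.01, "claw": 1},
    {"ax": 0, "ay": 0, "az": 0, "tx": -0.04, "ty": 0.084, "tz": 0.02, "claw": 1},
    {"ax": 0, "ay": 0, "az": 0, "tx": -0.04, "ty": 0.084, "tz": 0.03, "claw": 1},
    {"ax": 0, "ay": 0, "az": 0, "tx": -0.04, "ty": 0.084, "tz": 0.04, "claw": 1},
    {"ax": 0, "ay": 0, "az": 0, "tx": -0.04, "ty": 0.084, "tz": 0.04, "claw": 1}
  ]
}}

```text
time: 17.35
tool_pos: [0.6194, -0.194, 0.0651]
orientation: [-3.138, -0.004, 2.005]
contact_force: [-1.1, -0.0, -1.7]
grip_width: 0.0647
grip_force: 56.5
```

```bash
python3 -c "
from h import *
print(env.sense()['joint_velocities'].round(3));goto([.621,-.1935,.059],115)"
```

```text
[-0.001 -0.011 -0.033  0.001  0.016 -0.001]
t [-0.0003  0.0017  0.0061] a [-0.2  -0.22 -0.14]
```

Call:
{"op": "move_arm", "data": {
  "deltas": [
    {"ax": 0, "ay": 0, "az": 0, "tx": 0, "ty": 0.002, "tz": 0.004, "claw": 1},
    {"ax": 0, "ay": 0, "az": 0, "tx": 0, "ty": 0.002, "tz": 0.006, "claw": 1},
    {"ax": 0, "ay": 0, "az": 0, "tx": 0, "ty": 0.002, "tz": 0.007, "claw": 1},
    {"ax": 0, "ay": 0, "az": 0, "tx": 0, "ty": 0.002, "tz": 0.007, "claw": 1}
  ]
}}

```text
time: 17.75
tool_pos: [0.6234, -0.1938, 0.0611]
orientation: [3.141, 0.0, 2.005]
contact_force: [-0.1, -0.4, -1.9]
grip_width: 0.0643
grip_force: 56.5
```

Call:
{"op": "move_arm", "data": {
  "deltas": [
    {"ax": 0, "ay": 0, "az": 0, "tx": 0, "ty": -0.001, "tz": 0.001, "claw": 1},
    {"ax": 0, "ay": 0, "az": 0, "tx": 0, "ty": -0.001, "tz": 0.002, "claw": 1},
    {"ax": 0, "ay": 0, "az": 0, "tx": 0, "ty": -0.001, "tz": 0.003, "claw": 1},
    {"ax": 0, "ay": 0, "az": 0, "tx": 0, "ty": -0.001, "tz": 0.003, "claw": 1}
  ]
}}

```text
time: 18.15
tool_pos: [0.6225, -0.1945, 0.0592]
orientation: [3.141, 0.001, 2.005]
contact_force: [-1.4, 0.5, 3.6]
grip_width: 0.0642
grip_force: 57.2
```

Call:
{"op": "move_arm", "data": {
  "deltas": [
    {"ax": 0, "ay": 0, "az": 0, "tx": 0, "ty": 0, "tz": 0, "claw": 0.5},
    {"ax": 0, "ay": 0, "az": 0, "tx": 0, "ty": 0, "tz": 0, "claw": 0},
    {"ax": 0, "ay": 0, "az": 0, "tx": 0, "ty": 0, "tz": 0, "claw": 0},
    {"ax": 0, "ay": 0, "az": 0, "tx": 0, "ty": 0, "tz": 0, "claw": 0},
    {"ax": 0, "ay": 0, "az": 0, "tx": 0, "ty": 0, "tz": -0.03, "claw": 0},
    {"ax": 0, "ay": 0, "az": 0, "tx": 0, "ty": 0, "tz": -0.08, "claw": 0},
    {"ax": 0, "ay": 0, "az": 0, "tx": 0, "ty": 0, "tz": -0.13, "claw": 0},
    {"ax": 0, "ay": 0, "az": 0, "tx": 0, "ty": 0, "tz": -0.18, "claw": 0},
    {"ax": 0, "ay": 0, "az": 0, "tx": 0, "ty": 0, "tz": -0.22, "claw": 0},
    {"ax": 0, "ay": 0, "az": 0, "tx": 0, "ty": 0, "tz": -0.22, "claw": 0}
  ]
}}

```text
time: 19.15
tool_pos: [0.6247, -0.1949, 0.2874]
orientation: [3.131, 0.011, 2.005]
contact_force: [0.1, -0.4, 0.8]
grip_width: 0.0857
grip_force: 0.0
```

```bash
python3 -c "
from h import *
print(env.sense()['joint_velocities'].round(3));goto([.47,-.15,.3],90)"
```

```text
[-0.001  0.036  0.115 -0.    -0.044  0.   ]
t [ 0.1057 -0.1212 -0.0152] a [ 0.76  0.51 24.89]
```

Call:
{"op": "move_arm", "data": {
  "deltas": [
    {"ax": 0.7, "ay": 0.5, "az": 25, "tx": 0.124, "ty": -0.113, "tz": -0.043, "claw": 0},
    {"ax": 0.7, "ay": 0.5, "az": 25, "tx": 0.124, "ty": -0.113, "tz": -0.043, "claw": 0},
    {"ax": 0.7, "ay": 0.5, "az": 25, "tx": 0.124, "ty": -0.113, "tz": -0.043, "claw": 0},
    {"ax": 0.7, "ay": 0.5, "az": 25, "tx": 0.124, "ty": -0.113, "tz": -0.043, "claw": 0},
    {"ax": 0.7, "ay": 0.5, "az": 25, "tx": 0.124, "ty": -0.113, "tz": -0.043, "claw": 0},
    {"ax": 0.7, "ay": 0.5, "az": 25, "tx": 0.124, "ty": -0.113, "tz": -0.043, "claw": 0},
    {"ax": 0.7, "ay": 0.5, "az": 25, "tx": 0.124, "ty": -0.113, "tz": -0.043, "claw": 0}
  ]
}}

```text
time: 19.85
tool_pos: [0.4682, -0.1295, 0.3195]
orientation: [-3.126, -0.007, 1.569]
contact_force: [-0.3, 0.8, 0.5]
grip_width: 0.0855
grip_force: 0.0
```

```bash
sed -i 's/^for nm,xy,h,r in \[/&("tub",(.62,-.195),.083,.04),("cup",(.4275,.011),.045,.035),/' chk.py; python3 chk.py wF; python3 -c "
from h import *
s=env.sense();print(s['tool_pos'],s['joint_velocities'].round(3));goto([.4285,.0112,.1],90)"
```

```text
tub [446.3 216.3] z 0.0818 plane [ 0.6196 -0.194 ] circle 0.6214 -0.1959 0.0331
cup [281.   31.4] z 0.0440 plane [0.4273 0.0106] circle 0.4270 0.0108 0.0239
det [500.1 155. ] z 0.1818 plane [ 0.6189 -0.1033] circle 0.6214 -0.1045 0.0213
soft [nan nan] z nan plane [nan nan] circle 0.0000 0.0000 0.0000
brush [303.6 277.5] z 0.0330 plane [ 0.4487 -0.3048] circle 0.4316 -0.3088 0.0734
((0.4418973922729492, -0.31783658266067505), (0.13984817266464233, 0.10402107238769531), 46.05731201171875)
[ 0.46828082 -0.12952982  0.31940993] [ 0.     0.007 -0.003 -0.     0.005  0.002]
t [ 0.1391 -0.0366  0.221 ] a [-0.91 -0.39 -0.12]
  return _methods._mean(a, axis=axis, dtype=dtype,
  ret = ret.dtype.type(ret / rcount)
meas.py:8: RuntimeWarning: Mean of empty slice.
  v,u=np.nonzero(m); return np.array([u.mean(),v.mean()]),zt,P[m]
```

View pics/wF.png

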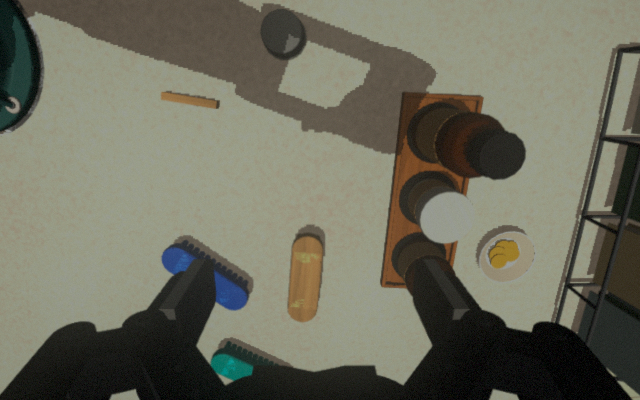

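Tub stands on the middle pad, lid at (446,216); cup at (282,32). Now the cup.

Call:
{"op": "move_arm", "data": {
  "deltas": [
    {"ax": -0.9, "ay": -0.4, "az": 0, "tx": 0.139, "ty": -0.037, "tz": 0.221, "claw": 0},
    {"ax": -0.9, "ay": -0.4, "az": 0, "tx": 0.139, "ty": -0.037, "tz": 0.221, "claw": 0},
    {"ax": -0.9, "ay": -0.4, "az": 0, "tx": 0.139, "ty": -0.037, "tz": 0.221, "claw": 0},
    {"ax": -0.9, "ay": -0.4, "az": 0, "tx": 0.139, "ty": -0.037, "tz": 0.221, "claw": 0},
    {"ax": -0.9, "ay": -0.4, "az": 0, "tx": 0.139, "ty": -0.037, "tz": 0.221, "claw": 0},
    {"ax": -0.9, "ay": -0.4, "az": 0, "tx": 0.139, "ty": -0.037, "tz": 0.221, "claw": 0},
    {"ax": -0.9, "ay": -0.4, "az": 0, "tx": 0.139, "ty": -0.037, "tz": 0.221, "claw": 0},
    {"ax": -0.9, "ay": -0.4, "az": 0, "tx": 0.139, "ty": -0.037, "tz": 0.221, "claw": 0}
  ]
}}

```text
time: 20.7
tool_pos: [0.4298, 0.0104, 0.1028]
orientation: [3.137, 0.002, 1.569]
contact_force: [0.7, 0.1, 0.3]
grip_width: 0.0853
grip_force: 0.0
```

```bash
python3 -c "
from h import *
s=env.sense();print(s['joint_velocities'].round(3));goto([.4285,.0112,.012],90)"
```

```text
[-0.014 -0.018 -0.031  0.002 -0.     0.002]
t [ 0.001  -0.0017  0.0908] a [ 0.26  0.12 -0.13]
```

Call:
{"op": "move_arm", "data": {
  "deltas": [
    {"ax": 0.2, "ay": 0, "az": 0, "tx": 0.001, "ty": -0.001, "tz": 0.045, "claw": 0},
    {"ax": 0.2, "ay": 0, "az": 0, "tx": 0.001, "ty": -0.001, "tz": 0.083, "claw": 0},
    {"ax": 0.2, "ay": 0, "az": 0, "tx": 0.001, "ty": -0.001, "tz": 0.088, "claw": 0},
    {"ax": 0.2, "ay": 0, "az": 0, "tx": 0.001, "ty": -0.001, "tz": 0.088, "claw": 0},
    {"ax": 0.2, "ay": 0, "az": 0, "tx": 0.001, "ty": -0.001, "tz": 0.088, "claw": 1},
    {"ax": 0.2, "ay": 0, "az": 0, "tx": 0.001, "ty": -0.001, "tz": 0.088, "claw": 1},
    {"ax": 0.2, "ay": 0, "az": 0, "tx": 0.001, "ty": -0.001, "tz": 0.088, "claw": 1},
    {"ax": 0.2, "ay": 0, "az": 0, "tx": 0.001, "ty": -0.001, "tz": 0.088, "claw": 1},
    {"ax": 0.2, "ay": 0, "az": 0, "tx": 0.001, "ty": -0.001, "tz": 0.088, "claw": 1}
  ],
  "squeeze": 25
}}

```text
time: 21.6
tool_pos: [0.4291, 0.0117, 0.0159]
orientation: [3.138, 0.002, 1.569]
contact_force: [-1.4, -0.6, 6.0]
grip_width: 0.0479
grip_force: 25.6
```

Call:
{"op": "move_arm", "data": {
  "deltas": [
    {"ax": 0, "ay": 0, "az": 0, "tx": 0, "ty": 0, "tz": -0.04, "claw": 1},
    {"ax": 0, "ay": 0, "az": 0, "tx": 0, "ty": 0, "tz": -0.08, "claw": 1},
    {"ax": 0, "ay": 0, "az": 0, "tx": -0.04, "ty": 0.02, "tz": -0.12, "claw": 1},
    {"ax": 0, "ay": 0, "az": 0, "tx": -0.08, "ty": 0.04, "tz": -0.12, "claw": 1},
    {"ax": 0, "ay": 0, "az": 0, "tx": -0.12, "ty": 0.06, "tz": -0.12, "claw": 1},
    {"ax": 0, "ay": 0, "az": 0, "tx": -0.16, "ty": 0.08, "tz": -0.12, "claw": 1},
    {"ax": 0, "ay": 0, "az": 0, "tx": -0.207, "ty": 0.1, "tz": -0.12, "claw": 1},
    {"ax": 0, "ay": 0, "az": 0, "tx": -0.207, "ty": 0.1, "tz": -0.12, "claw": 1},
    {"ax": 0, "ay": 0, "az": 0, "tx": -0.207, "ty": 0.1, "tz": -0.12, "claw": 1}
  ]
}}

```text
time: 22.5
tool_pos: [0.5271, -0.196, 0.1337]
orientation: [-3.14, 0.001, 1.567]
contact_force: [0.2, -0.2, 0.3]
grip_width: 0.0481
grip_force: 26.5
```

```bash
python3 -c "
from h import *
s=env.sense();print(s['joint_velocities'].round(3));goto([.6215,-.1945,.099],90);snap('wG')"
```

```text
[ 0.036 -0.033  0.036  0.006  0.003  0.002]
t [0.0019 0.0945 0.0345] a [-0.08  0.04 -0.24]
```

View pics/wG.png

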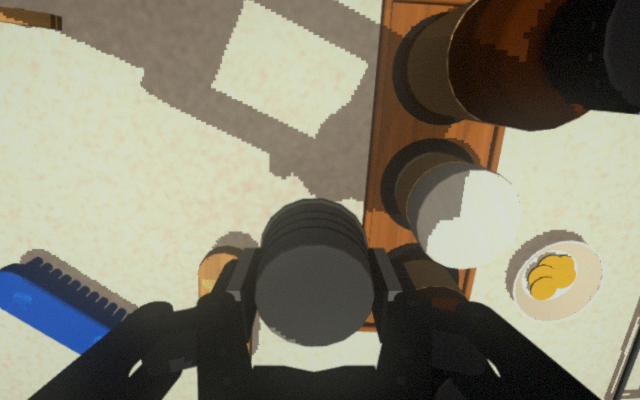

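The cup is held upright at (315,290), tub lid ahead at (465,217). Forward, then down.

Call:
{"op": "move_arm", "data": {
  "deltas": [
    {"ax": 0, "ay": 0, "az": 0, "tx": 0.002, "ty": 0.03, "tz": 0, "claw": 1},
    {"ax": 0, "ay": 0, "az": 0, "tx": 0.002, "ty": 0.06, "tz": 0, "claw": 1},
    {"ax": 0, "ay": 0, "az": 0, "tx": 0.002, "ty": 0.094, "tz": 0, "claw": 1},
    {"ax": 0, "ay": 0, "az": 0, "tx": 0.002, "ty": 0.094, "tz": 0, "claw": 1},
    {"ax": 0, "ay": 0, "az": 0, "tx": 0.002, "ty": 0.094, "tz": 0.015, "claw": 1},
    {"ax": 0, "ay": 0, "az": 0, "tx": 0.002, "ty": 0.094, "tz": 0.025, "claw": 1},
    {"ax": 0, "ay": 0, "az": 0, "tx": 0.002, "ty": 0.094, "tz": 0.03, "claw": 1},
    {"ax": 0, "ay": 0, "az": 0, "tx": 0.002, "ty": 0.094, "tz": 0.03, "claw": 1}
  ]
}}

```text
time: 23.35
tool_pos: [0.6191, -0.1927, 0.1016]
orientation: [-3.137, -0.0, 1.568]
contact_force: [-0.5, 1.1, -0.6]
grip_width: 0.0477
grip_force: 26.5
```

```bash
python3 -c "
from h import *
s=env.sense();print(s['joint_velocities'].round(3),s['contact_force']);goto([.6215,-.1945,.099],90)"
```

```text
[-0.003 -0.009 -0.033 -0.001  0.008 -0.   ] [-0.47283105  1.05488027 -0.57612152]
t [-0.0018  0.0025  0.0025] a [-0.27 -0.01 -0.13]
```

Call:
{"op": "move_arm", "data": {
  "deltas": [
    {"ax": 0, "ay": 0, "az": 0, "tx": -0.002, "ty": 0.002, "tz": 0, "claw": 1},
    {"ax": 0, "ay": 0, "az": 0, "tx": -0.002, "ty": 0.002, "tz": 0.001, "claw": 1},
    {"ax": 0, "ay": 0, "az": 0, "tx": -0.002, "ty": 0.002, "tz": 0.002, "claw": 1},
    {"ax": 0, "ay": 0, "az": 0, "tx": -0.002, "ty": 0.002, "tz": 0.002, "claw": 1}
  ]
}}

```text
time: 23.75
tool_pos: [0.6229, -0.1954, 0.1015]
orientation: [-3.141, 0.001, 1.568]
contact_force: [0.6, 0.3, -0.0]
grip_width: 0.0477
grip_force: 26.5
```

Call:
{"op": "move_arm", "data": {
  "deltas": [
    {"ax": 0, "ay": 0, "az": 0, "tx": 0, "ty": -0.001, "tz": 0.001, "claw": 1},
    {"ax": 0, "ay": 0, "az": 0, "tx": 0, "ty": -0.001, "tz": 0.002, "claw": 1},
    {"ax": 0, "ay": 0, "az": 0, "tx": 0, "ty": -0.001, "tz": 0.003, "claw": 1},
    {"ax": 0, "ay": 0, "az": 0, "tx": 0, "ty": -0.001, "tz": 0.003, "claw": 1}
  ]
}}

```text
time: 24.15
tool_pos: [0.622, -0.1953, 0.0991]
orientation: [-3.141, 0.001, 1.569]
contact_force: [-0.5, 0.6, 3.0]
grip_width: 0.0479
grip_force: 26.9
```

Call:
{"op": "move_arm", "data": {
  "deltas": [
    {"ax": 0, "ay": 0, "az": 0, "tx": 0, "ty": 0, "tz": -0.001, "claw": 0.4},
    {"ax": 0, "ay": 0, "az": 0, "tx": 0, "ty": 0, "tz": -0.001, "claw": 0},
    {"ax": 0, "ay": 0, "az": 0, "tx": 0, "ty": 0, "tz": -0.001, "claw": 0},
    {"ax": 0, "ay": 0, "az": 0, "tx": 0, "ty": 0, "tz": -0.001, "claw": 0},
    {"ax": 0, "ay": 0, "az": 0, "tx": 0, "ty": 0, "tz": -0.03, "claw": 0},
    {"ax": 0, "ay": 0, "az": 0, "tx": 0, "ty": 0, "tz": -0.07, "claw": 0},
    {"ax": 0, "ay": 0, "az": 0, "tx": 0, "ty": 0, "tz": -0.12, "claw": 0},
    {"ax": 0, "ay": 0, "az": 0, "tx": 0, "ty": -0.03, "tz": -0.16, "claw": 0},
    {"ax": 0, "ay": 0, "az": 0, "tx": -0.01, "ty": -0.07, "tz": -0.19, "claw": 0},
    {"ax": 0, "ay": 0, "az": 0, "tx": -0.02, "ty": -0.1, "tz": -0.23, "claw": 0}
  ]
}}

```text
time: 25.15
tool_pos: [0.5214, -0.214, 0.3272]
orientation: [-3.138, 0.0, 1.569]
contact_force: [0.5, -0.3, -0.3]
grip_width: 0.0859
grip_force: 0.0
```

Call:
{"op": "move_arm", "data": {
  "deltas": [
    {"ax": 0, "ay": 0, "az": 0, "tx": 0, "ty": 0, "tz": 0, "claw": 0},
    {"ax": 0, "ay": 0, "az": 0, "tx": 0, "ty": 0, "tz": 0, "claw": 0},
    {"ax": 0, "ay": 0, "az": 0, "tx": 0, "ty": 0, "tz": 0, "claw": 0}
  ]
}}

```text
time: 25.45
tool_pos: [0.5233, -0.2141, 0.3252]
orientation: [-3.138, -0.0, 1.569]
contact_force: [0.8, -0.1, -1.0]
grip_width: 0.0853
grip_force: 0.0
```

```bash
sed -i 's/("tub",(.62,-.195),.083,.04),("cup",(.4275,.011),.045,.035)/("cup",(.622,-.195),.128,.035)/' chk.py
cat >> chk.py <<'E'
P=V[n][3]; hsv=cv2.cvtColor(p,cv2.COLOR_RGB2HSV)
m=(hsv[...,0]<30)&(hsv[...,1]>60)&(abs(P[...,2]-.033)<.008)&(abs(P[...,0]-.45)<.06)&(abs(P[...,1]+.31)<.1)
r=cv2.minAreaRect(onplane(c,np.argwhere(m)[:,::-1],.034)[:,:2].astype(np.float32)); print("brush rect",r)
E
python3 chk.py wH; python3 -c "
from h import *
s=env.sense();print(s['tool_pos'],np.degrees(s['orientation']))"
```

```text
cup [412.6 149. ] z 0.1270 plane [ 0.6204 -0.1946] circle 0.6214 -0.1956 0.0240
det [439.9  45.3] z 0.1819 plane [ 0.6196 -0.105 ] circle 0.6211 -0.1053 0.0210
soft [398.5 231.9] z 0.1268 plane [ 0.6128 -0.2838] circle 0.6140 -0.2860 0.0210
brush [260.3 219. ] z 0.0330 plane [ 0.4494 -0.3055] circle 0.4306 -0.3083 0.0728
((0.44136542081832886, -0.3180733323097229), (0.1393374502658844, 0.10336857289075851), 45.09989929199219)
brush rect ((0.45000967383384705, -0.30934831500053406), (0.13881038129329681, 0.0440407320857048), 85.06951141357422)
[ 0.52336921 -0.21399614  0.32448509] [-1.79721244e+02 -5.34308237e-02  8.99128097e+01]
```

View pics/wH.png

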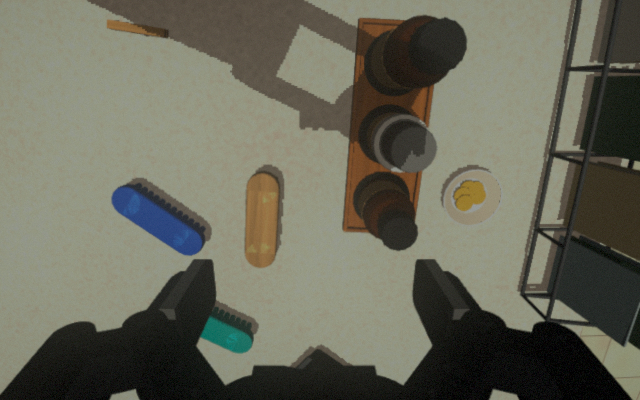

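Cup sits centred on the lid (413,149), bottles upright. Brush at (262,219), rect centre (0.450,-0.309), yaw -4.9°.

Call:
{"op": "move_arm", "data": {
  "deltas": [
    {"ax": -0.3, "ay": 0, "az": 4.9, "tx": -0.095, "ty": -0.072, "tz": 0.224, "claw": 0},
    {"ax": -0.3, "ay": 0, "az": 4.9, "tx": -0.095, "ty": -0.072, "tz": 0.224, "claw": 0},
    {"ax": -0.3, "ay": 0, "az": 4.9, "tx": -0.095, "ty": -0.072, "tz": 0.224, "claw": 0},
    {"ax": -0.3, "ay": 0, "az": 4.9, "tx": -0.095, "ty": -0.072, "tz": 0.224, "claw": 0},
    {"ax": -0.3, "ay": 0, "az": 4.9, "tx": -0.095, "ty": -0.072, "tz": 0.224, "claw": 0},
    {"ax": -0.3, "ay": 0, "az": 4.9, "tx": -0.095, "ty": -0.072, "tz": 0.224, "claw": 0},
    {"ax": -0.3, "ay": 0, "az": 4.9, "tx": -0.095, "ty": -0.072, "tz": 0.224, "claw": 0},
    {"ax": -0.3, "ay": 0, "az": 4.9, "tx": -0.095, "ty": -0.072, "tz": 0.224, "claw": 0}
  ]
}}

```text
time: 26.3
tool_pos: [0.4524, -0.3096, 0.1046]
orientation: [3.135, 0.002, 1.484]
contact_force: [0.2, -0.4, -0.1]
grip_width: 0.0853
grip_force: 0.0
```

```bash
python3 -c "
from h import *
s=env.sense();print(s['joint_velocities'].round(3));goto([.4515,-.3093,.012],85.07)"
```

```text
[ 0.009 -0.025 -0.026 -0.002 -0.    -0.001]
t [ 0.0004 -0.0016  0.0926] a [ 0.37  0.11 -0.03]
```

Call:
{"op": "move_arm", "data": {
  "deltas": [
    {"ax": 0.3, "ay": 0, "az": 0, "tx": 0, "ty": -0.001, "tz": 0.045, "claw": 0},
    {"ax": 0.3, "ay": 0, "az": 0, "tx": 0, "ty": -0.001, "tz": 0.085, "claw": 0},
    {"ax": 0.3, "ay": 0, "az": 0, "tx": 0, "ty": -0.001, "tz": 0.09, "claw": 0},
    {"ax": 0.3, "ay": 0, "az": 0, "tx": 0, "ty": -0.001, "tz": 0.09, "claw": 0},
    {"ax": 0.3, "ay": 0, "az": 0, "tx": 0, "ty": -0.001, "tz": 0.09, "claw": 1},
    {"ax": 0.3, "ay": 0, "az": 0, "tx": 0, "ty": -0.001, "tz": 0.09, "claw": 1},
    {"ax": 0.3, "ay": 0, "az": 0, "tx": 0, "ty": -0.001, "tz": 0.09, "claw": 1},
    {"ax": 0.3, "ay": 0, "az": 0, "tx": 0, "ty": -0.001, "tz": 0.09, "claw": 1},
    {"ax": 0.3, "ay": 0, "az": 0, "tx": 0, "ty": -0.001, "tz": 0.09, "claw": 1}
  ],
  "squeeze": 40
}}

```text
time: 27.2
tool_pos: [0.4514, -0.3107, 0.0157]
orientation: [3.139, 0.003, 1.483]
contact_force: [-0.9, 0.8, 6.3]
grip_width: 0.0431
grip_force: 43.3
```

Call:
{"op": "move_arm", "data": {
  "deltas": [
    {"ax": 0, "ay": 0, "az": 0, "tx": 0, "ty": 0, "tz": -0.04, "claw": 1},
    {"ax": 0, "ay": 0, "az": 0, "tx": 0, "ty": 0, "tz": -0.08, "claw": 1},
    {"ax": 0, "ay": 0, "az": 0, "tx": 0.045, "ty": 0.008, "tz": -0.08, "claw": 1},
    {"ax": 0, "ay": 0, "az": 0, "tx": 0.09, "ty": 0.017, "tz": -0.08, "claw": 1},
    {"ax": 0, "ay": 0, "az": -1, "tx": 0.135, "ty": 0.025, "tz": -0.08, "claw": 1},
    {"ax": 0, "ay": 0, "az": -2, "tx": 0.18, "ty": 0.034, "tz": -0.08, "claw": 1},
    {"ax": 0, "ay": 0, "az": -3, "tx": 0.225, "ty": 0.043, "tz": -0.08, "claw": 1},
    {"ax": 0, "ay": 0, "az": -4, "tx": 0.27, "ty": 0.051, "tz": -0.08, "claw": 1},
    {"ax": 0, "ay": 0, "az": -5.5, "tx": 0.315, "ty": 0.06, "tz": -0.08, "claw": 1},
    {"ax": 0, "ay": 0, "az": -7.2, "tx": 0.36, "ty": 0.068, "tz": -0.08, "claw": 1}
  ]
}}

```text
time: 28.2
tool_pos: [0.5496, 0.045, 0.0929]
orientation: [-3.141, 0.001, 1.61]
contact_force: [0.3, -1.0, -1.0]
grip_width: 0.0426
grip_force: 42.4
```

Call:
{"op": "move_arm", "data": {
  "deltas": [
    {"ax": 0, "ay": 0, "az": 0, "tx": 0.045, "ty": 0.003, "tz": 0, "claw": 1},
    {"ax": 0, "ay": 0, "az": 0, "tx": 0.09, "ty": 0.006, "tz": 0, "claw": 1},
    {"ax": 0, "ay": 0, "az": 0, "tx": 0.13, "ty": 0.008, "tz": 0, "claw": 1},
    {"ax": 0, "ay": 0, "az": 0, "tx": 0.155, "ty": 0.01, "tz": 0, "claw": 1},
    {"ax": 0, "ay": 0, "az": 0, "tx": 0.155, "ty": 0.01, "tz": 0, "claw": 1},
    {"ax": 0, "ay": 0, "az": 0, "tx": 0.155, "ty": 0.01, "tz": 0, "claw": 1},
    {"ax": 0, "ay": 0, "az": 0, "tx": 0.155, "ty": 0.01, "tz": 0, "claw": 1}
  ]
}}

```text
time: 28.9
tool_pos: [0.5535, 0.1975, 0.0924]
orientation: [-3.14, 0.001, 1.608]
contact_force: [0.8, -0.1, -2.4]
grip_width: 0.0432
grip_force: 42.4
```

```bash
python3 -c "
from h import *
s=env.sense();print(s['joint_velocities'].round(3));goto([.595,.1966,.0237],92.16);snap('wI')"
```

```text
[-0.015 -0.003  0.002  0.005 -0.001  0.001]
t [-0.0023  0.0416  0.0686] a [-0.11  0.08 -0.03]
```

View pics/wI.png

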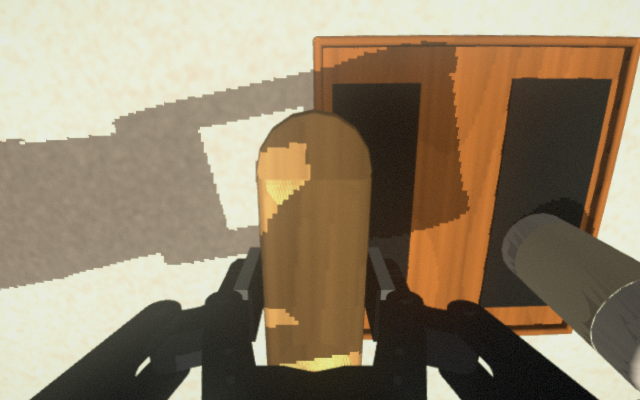

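Brush held straight and parallel to the strip (strip edges at cols 333–420).

Call:
{"op": "move_arm", "data": {
  "deltas": [
    {"ax": 0, "ay": 0, "az": 0, "tx": -0.002, "ty": 0.03, "tz": 0, "claw": 1},
    {"ax": 0, "ay": 0, "az": 0, "tx": -0.002, "ty": 0.042, "tz": 0.01, "claw": 1},
    {"ax": 0, "ay": 0, "az": 0, "tx": -0.002, "ty": 0.042, "tz": 0.03, "claw": 1},
    {"ax": 0, "ay": 0, "az": 0, "tx": -0.002, "ty": 0.042, "tz": 0.05, "claw": 1},
    {"ax": 0, "ay": 0, "az": 0, "tx": -0.002, "ty": 0.042, "tz": 0.06, "claw": 1},
    {"ax": 0, "ay": 0, "az": 0, "tx": -0.002, "ty": 0.042, "tz": 0.064, "claw": 1},
    {"ax": 0, "ay": 0, "az": 0, "tx": -0.002, "ty": 0.042, "tz": 0.064, "claw": 1}
  ]
}}

```text
time: 29.65
tool_pos: [0.5953, 0.1974, 0.0282]
orientation: [-3.139, 0.001, 1.608]
contact_force: [-0.3, -0.1, -0.9]
grip_width: 0.0429
grip_force: 42.4
```

```bash
python3 -c "
from h import *
s=env.sense();print(s['joint_velocities'].round(3));goto([.595,.1966,.0237],92.16)"
```

```text
[ 0.005 -0.018 -0.024  0.     0.003 -0.002]
t [-0.0008 -0.0004  0.0045] a [-0.12  0.05 -0.03]
```

Call:
{"op": "move_arm", "data": {
  "deltas": [
    {"ax": 0, "ay": 0, "az": 0, "tx": 0, "ty": 0, "tz": 0.002, "claw": 1},
    {"ax": 0, "ay": 0, "az": 0, "tx": 0, "ty": 0, "tz": 0.003, "claw": 1},
    {"ax": 0, "ay": 0, "az": 0, "tx": 0, "ty": 0, "tz": 0.004, "claw": 1},
    {"ax": 0, "ay": 0, "az": 0, "tx": 0, "ty": 0, "tz": 0.004, "claw": 1}
  ]
}}

```text
time: 30.05
tool_pos: [0.5956, 0.1982, 0.0248]
orientation: [-3.141, 0.001, 1.609]
contact_force: [-0.1, 0.2, -1.5]
grip_width: 0.0432
grip_force: 42.4
```

Call:
{"op": "move_arm", "data": {
  "deltas": [
    {"ax": 0, "ay": 0, "az": 0, "tx": -0.001, "ty": 0, "tz": 0.001, "claw": 1},
    {"ax": 0, "ay": 0, "az": 0, "tx": -0.001, "ty": 0, "tz": 0.002, "claw": 1},
    {"ax": 0, "ay": 0, "az": 0, "tx": -0.001, "ty": 0, "tz": 0.003, "claw": 1},
    {"ax": 0, "ay": 0, "az": 0, "tx": -0.001, "ty": 0, "tz": 0.003, "claw": 1}
  ]
}}

```text
time: 30.45
tool_pos: [0.5958, 0.1972, 0.0238]
orientation: [-3.141, 0.001, 1.609]
contact_force: [-3.8, -0.8, 8.2]
grip_width: 0.0426
grip_force: 43.4
```

Contact; release, rise and back off for a final look.

Call:
{"op": "move_arm", "data": {
  "deltas": [
    {"ax": 0, "ay": 0, "az": 0, "tx": 0, "ty": 0, "tz": -0.001, "claw": 0.4},
    {"ax": 0, "ay": 0, "az": 0, "tx": 0, "ty": 0, "tz": -0.001, "claw": 0},
    {"ax": 0, "ay": 0, "az": 0, "tx": 0, "ty": 0, "tz": -0.001, "claw": 0},
    {"ax": 0, "ay": 0, "az": 0, "tx": 0, "ty": 0, "tz": -0.001, "claw": 0},
    {"ax": 0, "ay": 0, "az": 0, "tx": 0, "ty": 0, "tz": -0.03, "claw": 0},
    {"ax": 0, "ay": 0, "az": 0, "tx": 0, "ty": 0, "tz": -0.08, "claw": 0},
    {"ax": 0, "ay": 0, "az": 0, "tx": 0, "ty": -0.01, "tz": -0.13, "claw": 0},
    {"ax": 0, "ay": 0, "az": 0, "tx": 0, "ty": -0.05, "tz": -0.17, "claw": 0},
    {"ax": 0, "ay": 0, "az": 0, "tx": 0, "ty": -0.09, "tz": -0.21, "claw": 0},
    {"ax": 0, "ay": 0, "az": 0, "tx": 0, "ty": -0.13, "tz": -0.25, "claw": 0}
  ]
}}

```text
time: 31.45
tool_pos: [0.4792, 0.1926, 0.2583]
orientation: [-3.14, 0.001, 1.608]
contact_force: [-0.1, 0.2, 0.7]
grip_width: 0.0857
grip_force: 0.0
```

Call:
{"op": "move_arm", "data": {
  "deltas": [
    {"ax": 0, "ay": 0, "az": 0, "tx": 0, "ty": -0.04, "tz": -0.05, "claw": 0},
    {"ax": 0, "ay": 0, "az": 0, "tx": 0, "ty": -0.04, "tz": -0.05, "claw": 0},
    {"ax": 0, "ay": 0, "az": 0, "tx": 0, "ty": -0.04, "tz": -0.05, "claw": 0},
    {"ax": 0, "ay": 0, "az": 0, "tx": 0, "ty": -0.04, "tz": -0.05, "claw": 0}
  ]
}}

```text
time: 31.85
tool_pos: [0.4408, 0.1913, 0.3058]
orientation: [-3.139, 0.001, 1.609]
contact_force: [-0.1, 0.4, 0.4]
grip_width: 0.0855
grip_force: 0.0
```

Run:
```python
from h import *
c,p,d=snap('wJ');P=cloud(c,d);hsv=cv2.cvtColor(p,cv2.COLOR_RGB2HSV)
m=(abs(P[...,2]-.041)<.008)&(abs(P[...,0]-.594)<.05)&(abs(P[...,1]-.198)<.1)
print("brush",cv2.minAreaRect(onplane(c,np.argwhere(m)[:,::-1],.042)[:,:2].astype(np.float32)))
k=(p.max(2)<62)&(P[...,2]<.02)&(abs(P[...,0]-.594)<.045)&(abs(P[...,1]-.198)<.1)
print("strip",cv2.minAreaRect(onplane(c,np.argwhere(k)[:,::-1],.008)[:,:2].astype(np.float32)))
q=(abs(P[...,2]-.156)<.008)&(np.hypot(P[...,0]-.715,P[...,1]-.173)<.04); print("can",cv2.minEnclosingCircle(P[q][:,:2].astype(np.float32)))
t,_=env.grab_frame("top"); s,_=env.grab_frame("side")
a=np.vstack([t[100:300,80:560],s[60:320,150:630]]); cv2.imwrite("pics/fin.png",cv2.resize(a[:,:,::-1],(626,600)))
```

```text
brush ((0.5928900241851807, 0.19774480164051056), (0.04551437124609947, 0.13669303059577942), 1.7207918167114258)
strip ((0.5856707096099854, 0.20432716608047485), (0.06806793808937073, 0.17774473130702972), 2.7992913722991943)
can ((0.7152626514434814, 0.17209698259830475), 0.0192592591047287)
```

View pics/fin.png

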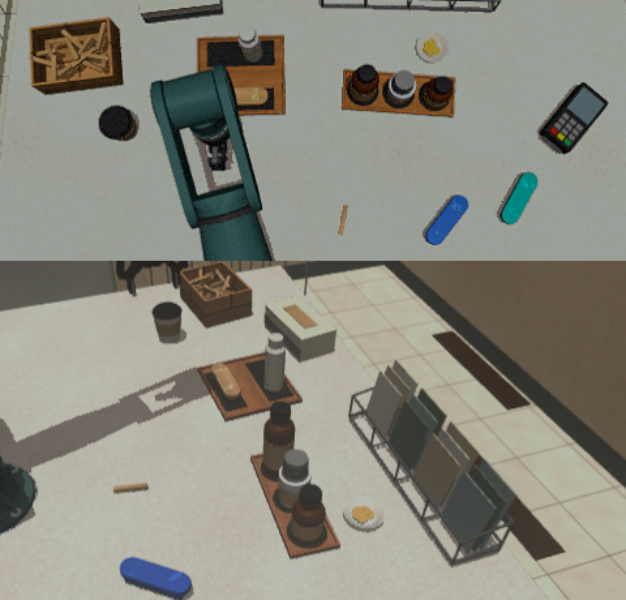

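View pics/wJ.png

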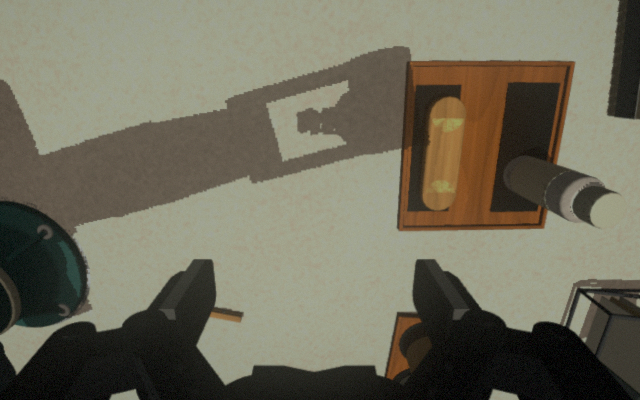

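Everything stands as asked: brush on the front strip (445,153), within 1 mm and 0.5° of its place; tub with cup between the upright bottles; can and coffee cup untouched.

```bash
python3 -c "
from plant import env
print(env.finish_job())"
```

```text
the job is handed in; nothing more can be done
None
```

The job is done and handed in at about 32 s of robot time. By the last camera measurements, the detergent, tub with the dosing cup, and softener stand within about 3 mm of their pad centres. The brush is within about 1 mm and 0.5° of its place on the front strip pad. The spray can and coffee cup were left where they stood.

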